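# Zero the kitchen timer, then hold the truffle dish turned to the ramekin

## Robot

A 7-joint arm with a two-finger parallel gripper is mounted at the origin on the work surface. World frame = base frame: x ahead of the robot, y to its left, z up, the work surface at z = 0. Lengths are in m, angles in rad, forces in N, time in s.
With the tool pointing down it reaches from about 0.425 to 0.95 m from the base axis. Payload 4.7 kg.
Tool frame: the origin (TCP) lies midway between the tips of the shut fingers; the grasp point (between the pads) lies arm.grip_point_offset behind it (arm.grip_point_offset is the distance from the TCP to the grasp point, in m); z points along the fingers, x is the direction in which the jaws open and shut, and the axes are right-handed (so a half turn about z gives the same grasp; the last joint's range is limited). The gripper opens to 87 mm and grips with 3 to 60 N. Pads are 19 mm wide; open, the fingers measure 117 mm over their backs; the gripper's body (75 mm by 190 mm) begins 51 mm behind the grasp point.
Start: joints at [1.307, 0.469, -0.049, 1.532, 0.024, 1.141, -0.082], TCP at [0.157, -0.656, 0.223] pointing down, gripper open.
Joint ranges: [-2.59, 2.59], [-0.33, 1.99], [-1.39, 1.29], [0.1, 2.45], [-1.04, 4.18], [0.21, 1.99], [-2.66, 2.66]. Speed limits (rad/s): [2.57, 2.57, 3.14, 3.14, 3.14, 3.14, 3.14].

## Interface

Orientations are given as a rotation vector (axis times angle).
In Python, from station import arm gives the robot as it stands.
- The arm moves only by the tool servo_tool, never from a script. Its argument "motion" is a list of rows, each an object of numbers: "grip": the closure, from 0 (fully open) to 1 (shut); "tx", "ty", "tz": the shift along the tool's x, y, z scaled (see below); "roll": the turn about the tool's z scaled (see below). In form: [{"grip": .., "tx": .., "ty": .., "tz": .., "roll": ..}, ...]. A call has exactly 10 rows; each row is the pose to reach, as a shift and turn from the pose commanded when the call began, along the tool's axes at that moment, turning the shorter way round; what a row does not reach only later rows make up. The controller multiplies each number of a shift by 40 cm and each number of a turn by pi rad. A row lasts 1/10 s, in which the tool goes at most 50 mm and 8.59 degrees, less where a joint would pass 70% of its speed; a pose out of reach is approached as far as the arm can. A call with a number of a shift or a turn outside -1 to 1 is refused whole. A call with a gripper value outside its range is refused whole. The fingers move at their own pace and stop on an object; "force" is the grip in N (left out, the last holds). Time passes only in rows, so rows that repeat a pose let the fingers close, or fill a call up. It gives the time, the measured TCP pose, the force and the opening at its end, in the units of the state.
- arm.read_state(): the state, without advancing time (a new reading comes with each control period).
- arm.grab_frame(name): name is "side" or "top" or "wrist"; returns a dict with "color" (420x560x3 uint8, blue, green, red), "camera_matrix" (3x3 intrinsics, pixels), "rvec" (rotation vector, rad) and "tvec" (3), from world to camera coordinates, as OpenCV has them. Camera axes: x right, y down, z forward; pixel columns grow to the right and rows downward; lengths in m; the calibration is good to about 2 mm. The wrist camera is an equidistant fisheye: a pixel r from the principal point sees the ray r / f radians off the axis. A picture is of the moment at which its call begins. There is no depth.
- arm.sign_off(): hands the job in, once; it reports no verdict.
Trained networks look in a picture, given as the dict that the camera call returned (one of the last four; its "shot" number tells which), for a name from the list of things; names that differ only in an ending like _2 or _b are one class to them, and where a whole thing is asked for, a point or a joint stands for the part that bears it (a point fixed in the world has none). Each returns a list of dicts, best first, with "confidence" (0 to 1); they miss things now and then, are a little off and sometimes report something else, mostly with a low value. They report only what shows in the picture. A call takes as long as a camera call. They do not tell look-alikes from the thing itself.
- arm.outline_of(picture, target): "region" (420x560 bool, what is visible of it) and "box" ([left, top, right, bottom] in pixels, round what is visible of it).
- arm.landmark_of(picture, target): "position" ([column, row] in pixels: a listed point, or the origin of a listed thing).
The state is a dict: "clock": time; "joints": joint angles; "dq": joint speeds; "joint_efforts": joint torques, N m; "eef_pos": TCP position; "eef_rot": TCP orientation; "force": force on the tool from outside, world axes, zero at the start; "wrist_torque": the same for the moment, N m; "gripper_width": finger opening in m.
Only numpy, scipy, OpenCV 4.12 (cv2) and the standard library are available. Lean on these libraries where they do the work, as an engineer would, in place of code of your own. Each camera call takes 0.05 s, during which the arm holds its last target.

## Task

The truffle has set: first turn the kitchen timer's knob anticlockwise (seen from above) all the way back to its zero stop. Then lift the dish straight up off the scale by its hoop handle and turn it a quarter turn so that its pouring lip points straight at the open ramekin beside the scale, keeping it level and moving so smoothly that the loose truffle stays in the middle. Finish while still holding the dish level and still, about 6 cm above the scale's pan and centred over it; do not touch the truffle or disturb anything else, and do not set the dish down.

Things in the scene. Friction and masses are not known exactly. Their poses are not given: they have to be found in the camera images.
- timer: White round twist timer, a low drum 88 mm across and 34 mm high, fixed to the counter at the robot's left. Origin: centre of its underside, z up. Its zero mark (the longest tick) lies on its top towards its +x.
- timer_knob (a joint): The timer's knob, turning about the timer's vertical axis; rad, 0 = at the zero stop, growing clockwise seen from above (0.6 to 1.3 at the start, hard stops at 0 and 1.9). At 0 its grip bar lies along the timer's x. It turns with a little friction (about 0.04 N m) and stays where it is left.
- knob_grip (a point): Point on the knob's axis at the height to grip, 56 mm above the counter: middle of the knob's grip bar, which is 46 mm long, 12 mm wide and 28 mm high (from 40 to 68 mm above the counter). Its x axis runs along the bar and turns with the knob.
- scale: White kitchen scale fixed to the counter, body 235 x 170 x 26 mm with a raised square-cornered pan (150 x 155 mm) whose top is 40 mm above the counter. Origin: on the counter below the pan's centre; x points from the display end towards the far end, y to the side. The display end is at -x. The ramekin and the jar stand on its two sides, one on +y and one on -y, level with the pan's centre (x = 0) and 165 to 185 mm from it.
- dish: Plain tan stoneware dished plate with a steel hoop handle, about 0.3 kg, loose on the scale's pan, its lip at first pointing away from the display, along the scale's +x (within about 4 degrees). 154 mm across, rim 28 mm high, foot 80 mm across. Its bowl slopes gently (5 degrees to 36 mm from the centre, then 14 degrees). Origin: centre of its underside; x points to the pouring lip, z up. The hoop stands over the middle in the plane of the dish's y and z, 124 mm high.
- dish_grip (a point): Middle of the wooden grip on top of the hoop, 115 mm above the dish's underside: a bar 56 mm long along the dish's y, 14 mm wide along its x and 18 mm high. Right above the dish's centre; about 68 mm of free height below it to the truffle. Axes as the dish.
- dish_lip (a point): Tip of the pouring lip, 92 mm from the dish's centre along its +x, 25 mm above its underside.
- dish_middle (a point): Where the truffle's centre sits when it is in the middle of the dish: on the dish's axis, 23 mm above its underside.
- truffle_center (a point): Centre of the truffle, a dark brown hard ball of 32 mm diameter, about 22 g, lying loose in the middle of the dish; it rolls.
- ramekin: Open white ceramic ramekin, 80 mm across and 45 mm high, loose on the counter on one side of the scale or the other. Origin: centre of its underside.
- jar: Closed glass jar with a lid, 68 mm across and 75 mm high, on the other side of the scale. Leave alone. Origin: centre of its underside.
- jug: Steel milk jug, 80 mm across, 95 mm high, with a handle, at the far left. Leave alone. Origin: centre of its underside.
- eggcup: Egg cup with an egg, 48 mm across, 82 mm high, beyond the scale. Leave alone. Origin: centre of its underside.
Things that resemble listed ones, but are neither listed nor needed, are in the scene too. Leave any turquoise or yellow look-alike of the ramekin alone.

How it is judged:
By the outcome, as a careful person would: the job done as asked, in the order asked, and still so for the second after the job is handed in, while the arm keeps its last pose, push and grip.
It also fails if it takes over 54 s, if anything falls off the work surface, if the arm or the gripper's body presses on something with over 40 N, if the wrist force passes 120 N, or if a joint passes its speed limit or range.

## Working session

There is one attempt and no reset: what is moved stays moved. The work goes in short steps, Python scripts to look and compute and a tool call to move; the robot and the scene stay as the last step left them, time stands still between calls to the robot, and variables do not carry over. Pictures are saved under pics/ and viewed, and the job is handed in when it is done.

Besides the shell and the picture viewer there is one more tool, called after "Call:" in YAML: its name, and indented under it one key for each argument. servo_tool: Moves the arm, as the interface text tells. Shifts and turns lie within -1 to 1; 1 stands for 40 cm of shift or pi rad of turn. Its arguments: {"type":"object","properties":{"motion":{"type":"array","items":{"type":"object","properties":{"grip":{"type":"number"},"tx":{"type":"number"},"ty":{"type":"number"},"tz":{"type":"number"},"roll":{"type":"number"}}}},"force":{"type":"number"}},"required":["motion"]}

```bash
mkdir -p pics; ls; python3 - <<'E'
from station import arm
import cv2
s=arm.read_state(); print(s, arm.grip_point_offset)
for n in ["side","top","wrist"]:
    p=arm.grab_frame(n); cv2.imwrite(f"pics/{n}0.png",p["color"]); print(n,p["camera_matrix"].tolist(),p["rvec"],p["tvec"],p["shot"])
    for t in ["timer","timer_knob","knob_grip","scale","dish","dish_grip","dish_lip","truffle_center","ramekin","jar"]:
        try:
            print(t,[(d["position"],round(d["confidence"],2)) for d in arm.landmark_of(p,t)][:4])
        except Exception as e: print(t,e)
E
```

```text
pics
{'clock': 0.0, 'joints': array([ 1.30711555,  0.46946275, -0.04859942,  1.53367237,  0.02412335,
        1.14097462, -0.08229943]), 'dq': array([ 0.00081647, -0.00014241, -0.00070674, -0.00044741, -0.00089033,
        0.00152836, -0.00150386]), 'joint_efforts': array([-6.93982402e-04, -5.07975626e+01, -8.03549099e-02, -2.36153483e+01,
       -6.12524897e-02,  3.79438524e-02,  2.08510032e-04]), 'eef_pos': array([ 0.15689635, -0.65591226,  0.2214942 ]), 'eef_rot': array([-2.46549018e+00,  1.94522174e+00,  2.46325985e-03]), 'force': array([ 0.04689513,  0.09035183, -0.22097523]), 'wrist_torque': array([ 0.00614677, -0.00596294,  0.03030062]), 'gripper_width': 0.08705558600788603} 0.0187
side [[404.4339115533905, 0.0, 275.16068482802496], [0.0, 404.4339115533905, 213.96982261882883], [0.0, 0.0, 1.0]] [ 2.26875334 -0.96388482  0.35090666] [-0.39268464  0.37742755  0.63608642] 1
timer [([151.4, 202.5], 0.64), ([316.7, 213.1], 0.57)]
timer_knob it knows: dish, dish_grip, dish_lip, dish_middle, eggcup, jar, jug, knob_grip, ramekin, scale, timer, truffle_center
knob_grip [([279.4, 240.2]
[... 792 characters left out ...]
0.5)]
dish [([285.6, 211.2], 0.56)]
dish_grip [([282.4, 206.0], 0.65)]
dish_lip [([291.7, 174.1], 0.57)]
truffle_center [([283.0, 212.1], 0.62)]
ramekin [([370.6, 273.3], 0.97), ([398.1, 225.6], 0.8), ([351.9, 225.3], 0.77), ([347.1, 177.4], 0.65)]
jar [([217.9, 199.1], 0.63)]
wrist [[325.19226210127806, 0.0, 282.3599215905927], [0.0, 325.19226210127806, 211.27433488628483], [0.0, 0.0, 1.0]] [-2.2861508   1.80327833  0.25345837] [-0.67375203 -0.03237694  0.39050844] 3
timer []
timer_knob it knows: dish, dish_grip, dish_lip, dish_middle, eggcup, jar, jug, knob_grip, ramekin, scale, timer, truffle_center
knob_grip []
scale []
dish []
dish_grip []
dish_lip []
truffle_center []
ramekin []
jar []
```

View pics/side0.png

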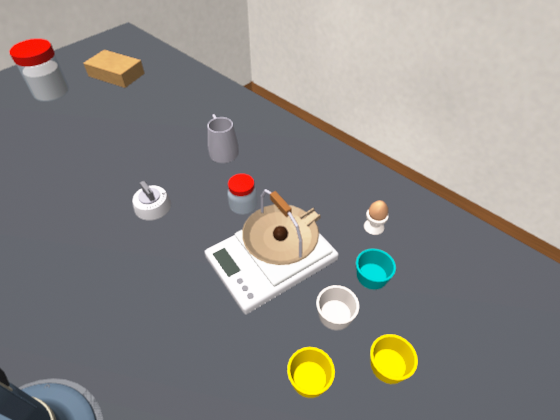

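View pics/top0.png

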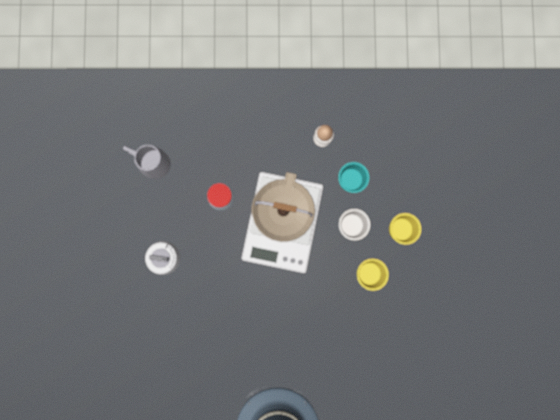

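```bash
cat > h.py <<'E'
import numpy as np, cv2
from scipy.optimize import least_squares
def cam(p):
    R=cv2.Rodrigues(np.asarray(p["rvec"],float))[0]; return p["camera_matrix"],R,np.asarray(p["tvec"],float).ravel()
def proj(p,X):
    K,R,t=cam(p); X=np.atleast_2d(X)
    return cv2.projectPoints(X.astype(float),np.asarray(p["rvec"],float),t,K,None)[0].reshape(-1,2)
def onz(p,uv,z):
    K,R,t=cam(p); d=R.T@np.linalg.solve(K,[uv[0],uv[1],1.]); c=-R.T@t
    return c+d*(z-c[2])/d[2]
def tri(ps,uvs):
    f=lambda X:np.concatenate([proj(p,X)[0]-u for p,u in zip(ps,uvs)])
    r=least_squares(f,[.65,0,.05]); return r.x,r.fun
def crop(p,c,h,k,name):
    x,y=int(c[0]),int(c[1]); im=p["color"][max(0,y-h):y+h,max(0,x-h):x+h]
    cv2.imwrite("pics/"+name,cv2.resize(im,None,fx=k,fy=k,interpolation=cv2.INTER_CUBIC))
    print(name,"origin",max(0,x-h),max(0,y-h),"scale",k)
E
python3 - <<'E'
from station import arm
from h import *
import pickle
S=arm.grab_frame("side");T=arm.grab_frame("top")
pickle.dump((S,T),open("st.pkl","wb"))
hz=dict(timer=0,knob_grip=.056,scale=0,dish=.04,dish_grip=.155,dish_lip=.065,truffle_center=.063,ramekin=0,jar=0,jug=0,eggcup=0)
for t,z in hz.items():
    a=arm.landmark_of(S,t);b=arm.landmark_of(T,t)
    for n,p,l in(("S",S,a),("T",T,b)):
        for d in l: print(t,n,d["position"],round(d["confidence"],2),onz(p,d["position"],z).round(3))
    if a and b and t!="ramekin" : print("  tri",*[v.round(3) for v in tri([S,T],[a[0]["position"],b[0]["position"]])])
crop(T,(160,258),28,10,"tt.png");crop(S,(150,200),28,10,"ts.png")
crop(T,(285,220),60,8,"sc.png")
crop(S,(338,308),40,8,"ram.png")
E
```

```text
timer S [151.6, 208.6] 0.83 [0.436 0.288 0.   ]
timer T [161.1, 256.9] 0.92 [0.44  0.301 0.   ]
  tri [ 0.441  0.304 -0.018] [-0.48   0.09   0.245 -0.481]
knob_grip S [146.2, 190.3] 0.89 [0.441 0.293 0.056]
knob_grip S [221.3, 154.4] 0.38 [0.643 0.263 0.056]
knob_grip T [159.1, 256.5] 0.83 [0.442 0.295 0.056]
  tri [0.442 0.295 0.054] [ 0.102 -0.019 -0.052  0.103]
scale S [340.1, 315.9] 0.63 [ 0.529 -0.21   0.   ]
scale S [373.0, 228.8] 0.63 [ 0.752 -0.13   0.   ]
scale S [284.8, 252.6] 0.59 [ 0.564 -0.03   0.   ]
dish S [279.9, 241.1] 0.68 [ 0.557 -0.021  0.04 ]
dish S [280.7, 234.5] 0.51 [ 0.571 -0.01   0.04 ]
dish T [157.0, 259.0] 0.68 [0.436 0.303 0.04 ]
dish T [282.6, 208.9] 0.62 [ 0.561 -0.016  0.04 ]
  tri [ 0.598  0.272 -0.322] [-58.645   9.506  34.125 -51.891]
dish_grip S [278.7, 203.5] 0.82 [ 0.558 -0.017  0.155]
dish_grip T [285.4, 208.1] 0.75 [ 0.554 -0.018  0.155]
  tri [ 0.554 -0.019  0.159] [-0.508  0.069  0.404 -0.482]
dish_lip S [316.0, 212.0] 0.83 [ 0.655 -0.036  0.065]
dish_lip T [293.9, 172.8] 0.95 [ 0.651 -0.044  0.065]
  tri [ 0.648 -0.042  0.076] [ 0.491 -0.059
[... 549 characters left out ...]
-0.181  0.   ]
ramekin T [399.6, 227.5] 0.56 [ 0.514 -0.327  0.   ]
jar S [244.2, 207.7] 0.57 [0.592 0.13  0.   ]
jar S [275.3, 240.6] 0.34 [0.573 0.008 0.   ]
jar T [218.3, 198.8] 0.92 [0.592 0.153 0.   ]
  tri [ 0.601  0.15  -0.025] [-2.52   0.381  1.637 -2.242]
jug S [225.1, 153.0] 0.77 [0.692 0.312 0.   ]
jug T [152.5, 163.0] 0.81 [0.688 0.327 0.   ]
  tri [ 0.695  0.327 -0.012] [-2.106  0.327  1.192 -1.697]
eggcup S [373.9, 227.9] 0.94 [ 0.756 -0.13   0.   ]
eggcup T [322.3, 136.4] 0.8 [ 0.759 -0.125  0.   ]
  tri [ 0.761 -0.127 -0.008] [-0.414  0.041  0.372 -0.317]
tt.png origin 132 230 scale 10
ts.png origin 122 172 scale 10
sc.png origin 225 160 scale 8
ram.png origin 298 268 scale 8
```

View pics/tt.png

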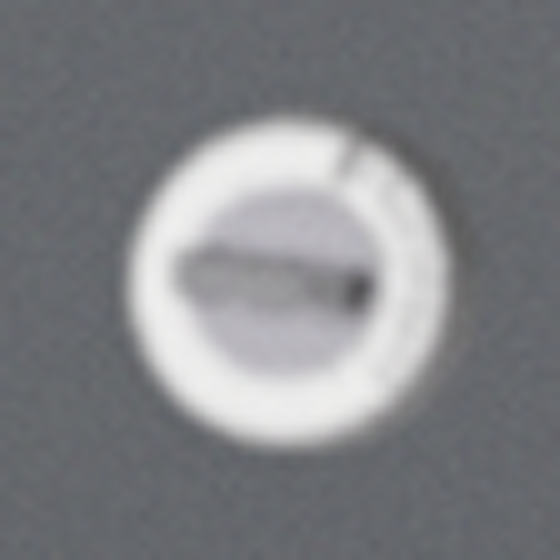

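View pics/ts.png

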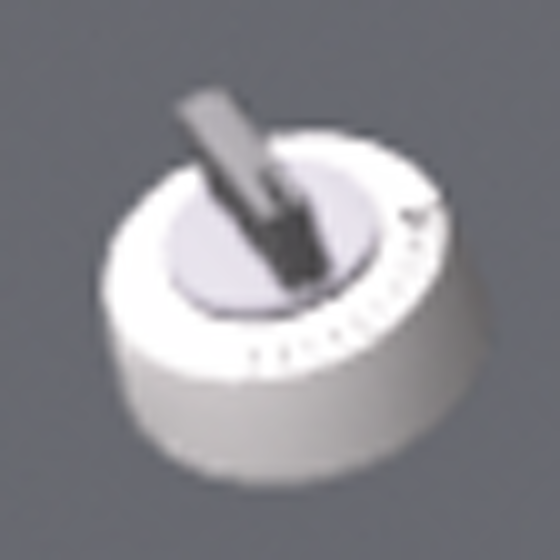

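```bash
python3 -c "
import cv2;a=cv2.imread('pics/sc.png');cv2.imwrite('pics/sc2.png',cv2.resize(a,(600,600)))"
```

```text
(no output)
```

View pics/sc2.png

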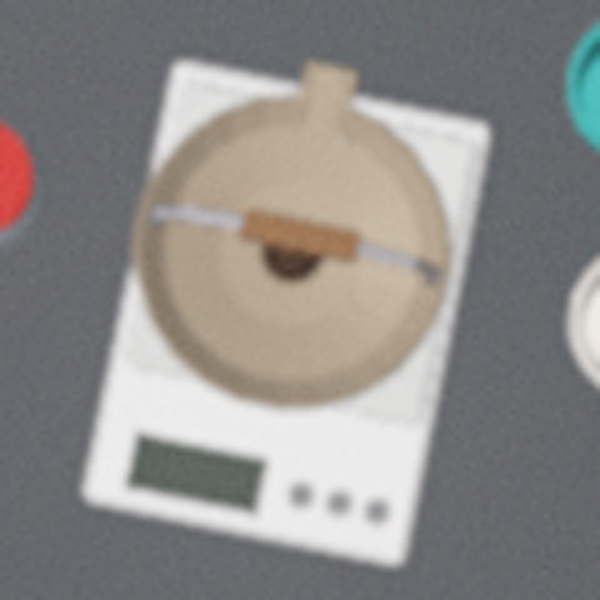

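View pics/ram.png

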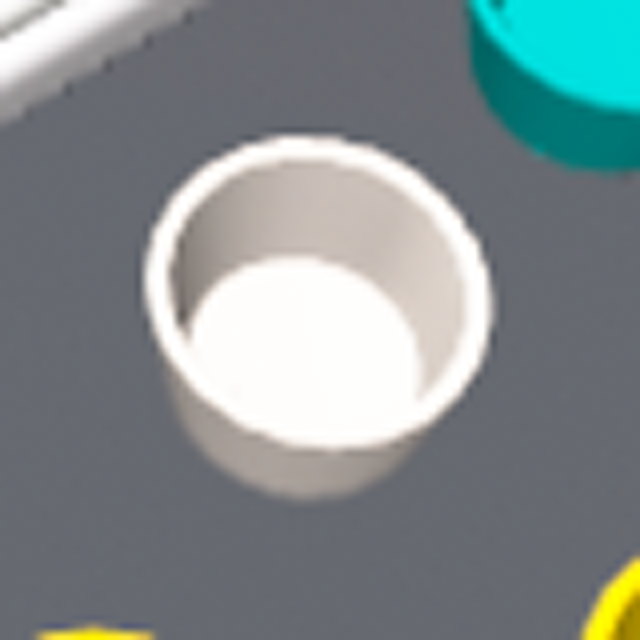

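```bash
python3 - <<'E'
from h import *
import pickle
from scipy.spatial.transform import Rotation as Rn
S,T=pickle.load(open("st.pkl","rb"))
t=lambda x,y:onz(T,(132+x/10-.45,230+y/10-.45),0.034)
s=lambda x,y,z:onz(S,(122+x/10-.45,172+y/10-.45),z)
c=t(288,280);m=t(350,160);print("drum top c",c,"mark",m,np.degrees(np.arctan2(*(m-c)[1::-1])))
b1=onz(T,(132+18,230+26.2),.068);b2=onz(T,(132+35.8,230+28.6),.068);print("bar",b1,b2,np.degrees(np.arctan2(*(b2-b1)[1::-1])))
ms=s(415,212,.034);cs=s(278,255,.034);print("side c",cs,"m",ms,np.degrees(np.arctan2(*(ms-cs)[1::-1])))
a=s(205,98,.068);b=s(298,230,.068);print("side bar",a,b,np.degrees(np.arctan2(*(b-a)[1::-1])))
R=Rn.from_rotvec([-2.46549018e+00,1.94522174e+00,2.46325985e-03]).as_matrix();print(R.round(3),"toolx heading",np.degrees(np.arctan2(R[1,0],R[0,0])))
k=5.0 # 960->600
q=lambda x,y,z:onz(T,(225+x/5-.5,160+y/5-.5),z)
C=[q(178,60,.026),q(490,125,.026),q(405,567,.026),q(83,500,.026)];C=np.array(C);print(C.round(3));
print("scale heading",[np.degrees(np.arctan2(*(u-v)[1::-1])) for u,v in((C[0],C[3]),(C[1],C[2]))], "body c",C.mean(0))
P=[q(258,372,.04)];
g=q(245,222,.164),q(357,248,.164);print("grip bar",g,np.degrees(np.arctan2(*(g[0]-g[1])[1::-1]))-90, (g[0]+g[1])/2)
E
```

```text
drum top c [0.43907542 0.29617684 0.034     ] mark [0.46943554 0.2807749  0.034     ] -26.899064641546122
bar [0.44310894 0.31458751 0.068     ] [0.43690441 0.27059828 0.068     ] -98.02841249047852
side c [0.4416059  0.29105271 0.034     ] m [0.47213102 0.27931765 0.034     ] -21.028726420626402
side bar [0.44589493 0.31233342 0.068     ] [0.43649071 0.26167311 0.068     ] -100.51627706206693
[[ 0.233 -0.973 -0.001]
 [-0.973 -0.233  0.002]
 [-0.002  0.    -1.   ]] toolx heading -76.5454520812971
[[ 0.66   0.042  0.026]
 [ 0.626 -0.121  0.026]
 [ 0.397 -0.074  0.026]
 [ 0.433  0.091  0.026]]
scale heading [np.float64(-12.318878475303555), np.float64(-11.630409007177642)] body c [ 0.52896057 -0.01542772  0.026     ]
grip bar (array([0.5628026 , 0.00973035, 0.164     ]), array([ 0.55048951, -0.04193313,  0.164     ])) -13.405373181610415 [ 0.55664606 -0.01610139  0.164     ]
```

```bash
cat >> h.py <<'E'
from scipy.spatial.transform import Rotation as Rn
def to(s,P,head):
    R=Rn.from_rotvec(s["eef_rot"]).as_matrix(); d=R.T@(np.asarray(P)-s["eef_pos"])/.4
    h=np.degrees(np.arctan2(R[1,0],R[0,0])); dr=((head-h+180)%360-180)
    print("pos",s["eef_pos"].round(4),"head",round(h,2),"clock",s["clock"],"| shift",d.round(4),"roll",round(-dr/180,4), "tilt",R[:,2].round(4))
E
python3 - <<'E'
from station import arm
from h import *
s=arm.read_state()
to(s,(.45,-.28,.25),-60)
E
```

```text
pos [ 0.1571 -0.6565  0.2226] head -76.55 clock 2.7 | shift [-0.745  -0.9312 -0.0685] roll -0.0919 tilt [ 1.e-04 -1.e-04 -1.e+00]
```

Call:
servo_tool:
  motion:
    - {"grip": 0,"tx": -0.04,"ty": -0.05,"tz": -0.02,"roll": 0}
    - {"grip": 0,"tx": -0.12,"ty": -0.15,"tz": -0.04,"roll": -0.01}
    - {"grip": 0,"tx": -0.21,"ty": -0.26,"tz": -0.07,"roll": -0.02}
    - {"grip": 0,"tx": -0.29,"ty": -0.36,"tz": -0.07,"roll": -0.03}
    - {"grip": 0,"tx": -0.37,"ty": -0.46,"tz": -0.07,"roll": -0.04}
    - {"grip": 0,"tx": -0.45,"ty": -0.56,"tz": -0.07,"roll": -0.05}
    - {"grip": 0,"tx": -0.53,"ty": -0.66,"tz": -0.07,"roll": -0.06}
    - {"grip": 0,"tx": -0.61,"ty": -0.76,"tz": -0.07,"roll": -0.07}
    - {"grip": 0,"tx": -0.69,"ty": -0.86,"tz": -0.07,"roll": -0.08}
    - {"grip": 0,"tx": -0.74,"ty": -0.93,"tz": -0.07,"roll": -0.09}

```text
clock: 3.7
eef_pos: [0.4499, -0.2815, 0.2511]
eef_rot: [2.716, -1.577, 0.002]
force: [0.4, -0.6, 0.7]
gripper_width: 0.0875
```

```bash
python3 - <<'E'
from station import arm
from h import *
s=arm.read_state()
to(s,(.45,.05,.25),-35)
E
```

```text
pos [ 0.4499 -0.2815  0.2511] head -60.29 clock 3.7 | shift [-0.7197 -0.411   0.0019] roll -0.1405 tilt [ 7.e-04 -9.e-04 -1.e+00]
```

Call:
servo_tool:
  motion:
    - {"grip": 0,"tx": -0.06,"ty": -0.03,"tz": 0,"roll": -0.01}
    - {"grip": 0,"tx": -0.15,"ty": -0.08,"tz": 0,"roll": -0.03}
    - {"grip": 0,"tx": -0.25,"ty": -0.14,"tz": 0,"roll": -0.05}
    - {"grip": 0,"tx": -0.35,"ty": -0.2,"tz": 0,"roll": -0.07}
    - {"grip": 0,"tx": -0.45,"ty": -0.26,"tz": 0,"roll": -0.09}
    - {"grip": 0,"tx": -0.55,"ty": -0.31,"tz": 0,"roll": -0.11}
    - {"grip": 0,"tx": -0.65,"ty": -0.37,"tz": 0,"roll": -0.13}
    - {"grip": 0,"tx": -0.75,"ty": -0.43,"tz": 0,"roll": -0.15}
    - {"grip": 0,"tx": -0.83,"ty": -0.48,"tz": 0,"roll": -0.18}
    - {"grip": 0,"tx": -0.88,"ty": -0.5,"tz": 0,"roll": -0.21}

```text
clock: 4.7
eef_pos: [0.4485, 0.1253, 0.2511]
eef_rot: [-3.082, 0.601, -0.002]
force: [0.3, 0.1, -0.2]
gripper_width: 0.0872
```

```bash
python3 - <<'E'
from station import arm
from h import *
s=arm.read_state()
to(s,(.44,.295,.17),-9)
E
```

```text
pos [0.4485 0.1253 0.2511] head -22.08 clock 4.7 | shift [-0.1794 -0.3847  0.2034] roll -0.0727 tilt [ 0.0015  0.0014 -1.    ]
```

Call:
servo_tool:
  motion:
    - {"grip": 0,"tx": -0.02,"ty": -0.04,"tz": 0.02,"roll": -0.01}
    - {"grip": 0,"tx": -0.05,"ty": -0.11,"tz": 0.06,"roll": -0.02}
    - {"grip": 0,"tx": -0.09,"ty": -0.19,"tz": 0.1,"roll": -0.04}
    - {"grip": 0,"tx": -0.13,"ty": -0.27,"tz": 0.14,"roll": -0.05}
    - {"grip": 0,"tx": -0.16,"ty": -0.34,"tz": 0.18,"roll": -0.06}
    - {"grip": 0,"tx": -0.175,"ty": -0.375,"tz": 0.2,"roll": -0.07}
    - {"grip": 0,"tx": -0.179,"ty": -0.385,"tz": 0.203,"roll": -0.073}
    - {"grip": 0,"tx": -0.179,"ty": -0.385,"tz": 0.203,"roll": -0.073}
    - {"grip": 0,"tx": -0.179,"ty": -0.385,"tz": 0.203,"roll": -0.073}
    - {"grip": 0,"tx": -0.179,"ty": -0.385,"tz": 0.203,"roll": -0.073}

```text
clock: 5.7
eef_pos: [0.4424, 0.2901, 0.1699]
eef_rot: [3.13, -0.261, 0.002]
force: [-0.1, -0.1, 0.5]
gripper_width: 0.0871
```

```bash
python3 - <<'E'
from station import arm
from h import *
import pickle
s=arm.read_state()
to(s,(.44,.295,.045),-9)
p=arm.grab_frame("wrist");pickle.dump(p,open("w1.pkl","wb"))
cv2.imwrite("pics/w1.png",p["color"]);print(p["camera_matrix"],p["rvec"],p["tvec"])
for t in("timer","knob_grip"): print([(d["position"],d["confidence"]) for d in arm.landmark_of(p,t)])
E
```

```text
pos [0.4424 0.2901 0.1699] head -9.54 clock 5.7 | shift [-0.0083 -0.0111  0.3123] roll -0.003 tilt [ 1.4e-03 -5.0e-04 -1.0e+00]
[[325.1922621    0.         282.35992159]
 [  0.         325.1922621  211.27433489]
 [  0.           0.           1.        ]] [-2.85349171  0.23796216  0.03236127] [-0.38893204  0.32830794  0.43859483]
[([278.0, 185.9], 0.8)]
[([279.0, 202.5], 0.82)]
```

View pics/w1.png

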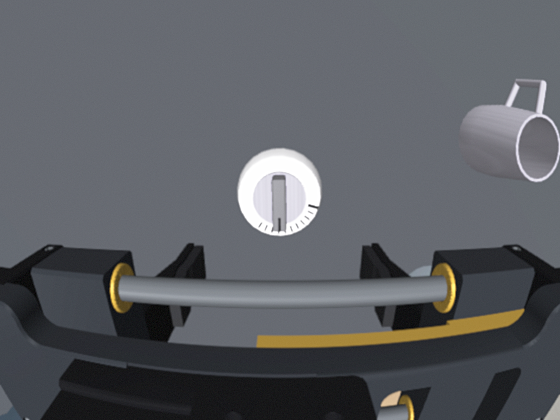

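```bash
cat >> h.py <<'E'
def fz(p,uv,z):
    K,R,t=cam(p); d=(np.array(uv,float)-K[:2,2])/K[0,0]; th=np.linalg.norm(d)
    v=np.array([*(d/th*np.sin(th)),np.cos(th)]); v=R.T@v; c=-R.T@t
    return c+v*(z-c[2])/v[2]
E
python3 - <<'E'
from h import *
import pickle
p=pickle.load(open("w1.pkl","rb"))
crop(p,(279,195),48,8,"w1c.png")
print(fz(p,(279,202.5),.056),fz(p,(278,185.9),0))
g=p["color"].astype(int); m=(g.min(2)>175)
m[240:]=0; m[:140]=0; m[:,:230]=0; m[:,330:]=0
ys,xs=np.nonzero(m); (c,ax,an)=cv2.fitEllipse(cv2.convexHull(np.c_[xs,ys].astype(np.int32)));print(c,ax)
E
```

```text
w1c.png origin 231 147 scale 8
[0.4411229 0.2965189 0.056    ] [0.44015694 0.30014148 0.        ]
(278.9132080078125, 191.6976318359375) (83.66179656982422, 87.57588195800781)
```

View pics/w1c.png

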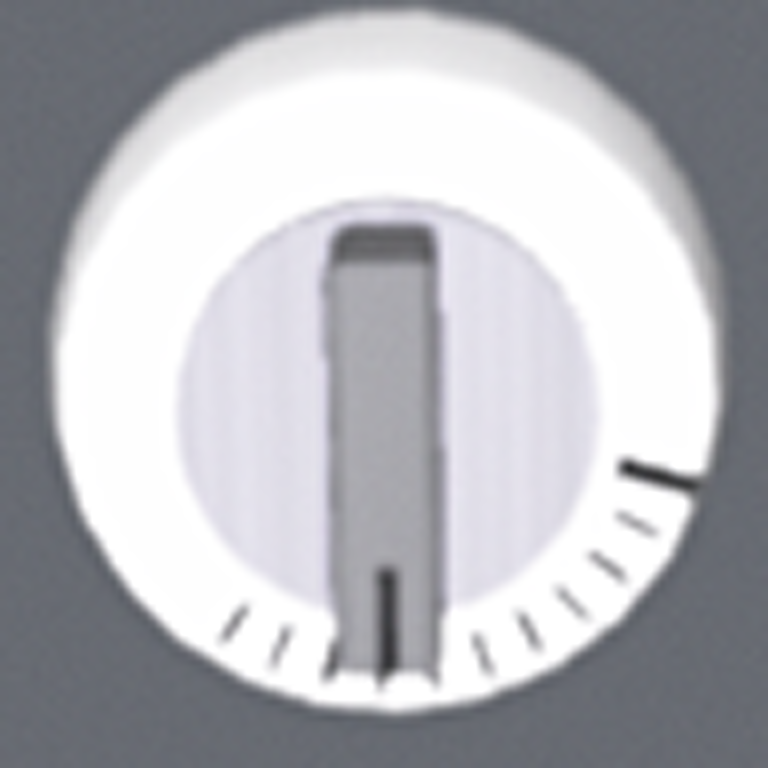

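```bash
python3 - <<'E'
from h import *
import pickle
p=pickle.load(open("w1.pkl","rb"))
q=lambda x,y,z:fz(p,(231+x/8-.45,147+y/8-.45),z)
a=q(382,262,.068);b=q(388,668,.068);hd=lambda v:np.degrees(np.arctan2(v[1],v[0]))
print("bar",a,b,(a+b)/2,hd(b-a),np.linalg.norm(b-a))
l=q(60,370,.034);r=q(717,370,.034);t=q(385,70,.034);bt=q(397,712,.034)
print(l,r,t,bt,(l+r)/2,(t+bt)/2, np.linalg.norm(r-l),np.linalg.norm(t-bt))
m1=q(622,466,.034);m2=q(697,490,.034);c=(t+bt)/2;print("mark",hd(m2-m1),hd(m2-c),hd(m1-c))
d=q(385,200,.040);e=q(178,400,.04);f=q(600,400,.04);print(np.linalg.norm(e-f))
E
```

```text
bar [0.44449559 0.31907997 0.068     ] [0.43768486 0.27549011 0.068     ] [0.44109023 0.29728504 0.068     ] -98.8804179666468 0.044118725420946775
[0.40345989 0.30674174 0.034     ] [0.47978806 0.29388663 0.034     ] [0.44717045 0.33507977 0.034     ] [0.43550002 0.25802872 0.034     ] [0.44162398 0.30031418 0.034     ] [0.44133523 0.29655424 0.034     ] 0.07740312078759311 0.07792986229380253
mark -27.584107556122326 -26.229279646041732 -25.77726435629053
0.04870374757985814
```

```bash
python3 - <<'E'
from station import arm
from h import *
s=arm.read_state()
to(s,(.441,.297,.046),-8.9)
print(s["joints"])
E
```

```text
pos [0.4421 0.2905 0.1698] head -9.5 clock 5.85 | shift [-0.0057 -0.0156  0.3094] roll -0.0033 tilt [ 1.e-03 -3.e-04 -1.e+00]
[-0.04461797  0.39014624 -0.77412891  1.90527647  0.32801936  0.97551897
 -1.13396322]
```

Call:
servo_tool:
  motion:
    - {"grip": 0,"tx": -0.002,"ty": -0.004,"tz": 0.02,"roll": -0.001}
    - {"grip": 0,"tx": -0.004,"ty": -0.008,"tz": 0.07,"roll": -0.002}
    - {"grip": 0,"tx": -0.006,"ty": -0.016,"tz": 0.12,"roll": -0.003}
    - {"grip": 0,"tx": -0.006,"ty": -0.016,"tz": 0.17,"roll": -0.003}
    - {"grip": 0,"tx": -0.006,"ty": -0.016,"tz": 0.22,"roll": -0.003}
    - {"grip": 0,"tx": -0.006,"ty": -0.016,"tz": 0.26,"roll": -0.003}
    - {"grip": 0,"tx": -0.006,"ty": -0.016,"tz": 0.29,"roll": -0.003}
    - {"grip": 0,"tx": -0.006,"ty": -0.016,"tz": 0.3,"roll": -0.003}
    - {"grip": 0,"tx": -0.006,"ty": -0.016,"tz": 0.305,"roll": -0.003}
    - {"grip": 0,"tx": -0.006,"ty": -0.016,"tz": 0.305,"roll": -0.003}

```text
clock: 6.85
eef_pos: [0.4406, 0.2983, 0.0477]
eef_rot: [-3.132, 0.243, -0.001]
force: [0.4, -0.3, -0.3]
gripper_width: 0.087
```

```bash
python3 - <<'E'
from station import arm
from h import *
s=arm.read_state()
to(s,(.441,.297,.046),-8.9);print(s["force"])
p=arm.grab_frame("wrist");cv2.imwrite("pics/w2.png",p["color"])
E
```

```text
pos [0.4406 0.2983 0.0477] head -8.87 clock 6.85 | shift [0.0016 0.0031 0.0041] roll 0.0002 tilt [ 7.e-04  4.e-04 -1.e+00]
[ 0.4240299  -0.3226905  -0.25457781]
```

View pics/w2.png

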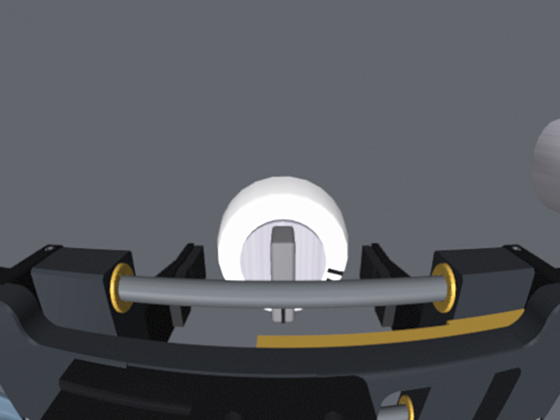

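Call:
servo_tool:
  motion:
    - {"grip": 0.5,"tx": 0.002,"ty": 0.003,"tz": 0.002,"roll": 0}
    - {"grip": 1,"tx": 0.002,"ty": 0.003,"tz": 0.002,"roll": 0}
    - {"grip": 1,"tx": 0.002,"ty": 0.003,"tz": 0.002,"roll": 0}
    - {"grip": 1,"tx": 0.002,"ty": 0.003,"tz": 0.002,"roll": 0}
    - {"grip": 1,"tx": 0.002,"ty": 0.003,"tz": 0.002,"roll": 0}
    - {"grip": 1,"tx": 0.002,"ty": 0.003,"tz": 0.002,"roll": 0}
    - {"grip": 1,"tx": 0.002,"ty": 0.003,"tz": 0.002,"roll": 0}
    - {"grip": 1,"tx": 0.002,"ty": 0.003,"tz": 0.002,"roll": 0}
    - {"grip": 1,"tx": 0.002,"ty": 0.003,"tz": 0.002,"roll": 0}
    - {"grip": 1,"tx": 0.002,"ty": 0.003,"tz": 0.002,"roll": 0}
  force: 20

```text
clock: 7.9
eef_pos: [0.4409, 0.2967, 0.0465]
eef_rot: [3.132, -0.243, 0.0]
force: [0.0, 0.2, 0.4]
gripper_width: 0.0148
```

Call:
servo_tool:
  motion:
    - {"grip": 1,"tx": 0,"ty": 0,"tz": 0,"roll": 0}
    - {"grip": 1,"tx": 0,"ty": 0,"tz": 0,"roll": 0}
    - {"grip": 1,"tx": 0,"ty": 0,"tz": 0,"roll": 0}
    - {"grip": 1,"tx": 0,"ty": 0,"tz": 0,"roll": -0.01}
    - {"grip": 1,"tx": 0,"ty": 0,"tz": 0,"roll": -0.03}
    - {"grip": 1,"tx": 0,"ty": 0,"tz": 0,"roll": -0.05}
    - {"grip": 1,"tx": 0,"ty": 0,"tz": 0,"roll": -0.08}
    - {"grip": 1,"tx": 0,"ty": 0,"tz": 0,"roll": -0.11}
    - {"grip": 1,"tx": 0,"ty": 0,"tz": 0,"roll": -0.14}
    - {"grip": 1,"tx": 0,"ty": 0,"tz": 0,"roll": -0.17}

```text
clock: 8.9
eef_pos: [0.4395, 0.2967, 0.0465]
eef_rot: [3.083, 0.6, -0.003]
force: [-4.2, -0.3, 2.6]
gripper_width: 0.012
```

```bash
python3 - <<'E'
from station import arm
from h import *
s=arm.read_state()
to(s,(.441,.297,.046),-26.5+90);print(s["force"],s["wrist_torque"],s["gripper_width"],s["joints"])
E
```

```text
pos [0.4395 0.2967 0.0465] head 22.04 clock 8.9 | shift [0.0038 0.0006 0.0012] roll -0.2303 tilt [-2.1e-03 -8.0e-04 -1.0e+00]
[-4.18537147 -0.2700814   2.62652589] [-0.03817271  0.93623997 -0.09649922] 0.01203420631835794 [-0.06622906  0.60228013 -0.7980647   1.99613492  0.60203054  0.79652727
 -0.83205081]
```

Call:
servo_tool:
  motion:
    - {"grip": 1,"tx": 0,"ty": 0,"tz": 0,"roll": -0.03}
    - {"grip": 1,"tx": 0,"ty": 0,"tz": 0,"roll": -0.06}
    - {"grip": 1,"tx": 0,"ty": 0,"tz": 0,"roll": -0.09}
    - {"grip": 1,"tx": 0,"ty": 0,"tz": 0,"roll": -0.12}
    - {"grip": 1,"tx": 0,"ty": 0,"tz": 0,"roll": -0.15}
    - {"grip": 1,"tx": 0,"ty": 0,"tz": 0,"roll": -0.18}
    - {"grip": 1,"tx": 0,"ty": 0,"tz": 0,"roll": -0.2}
    - {"grip": 1,"tx": 0,"ty": 0,"tz": 0,"roll": -0.21}
    - {"grip": 1,"tx": 0,"ty": 0,"tz": 0,"roll": -0.22}
    - {"grip": 1,"tx": 0,"ty": 0,"tz": 0,"roll": -0.22}

```text
clock: 9.9
eef_pos: [0.4385, 0.2958, 0.0465]
eef_rot: [2.7, 1.605, -0.007]
force: [-7.1, -2.7, 7.3]
gripper_width: 0.0118
```

```bash
python3 - <<'E'
from station import arm
from h import *
s=arm.read_state()
to(s,(.441,.297,.046),-26.5+90);print(s["force"],s["wrist_torque"],s["gripper_width"],s["joints"])
E
```

```text
pos [0.4385 0.2958 0.0465] head 61.45 clock 9.9 | shift [0.0056 0.0041 0.0011] roll -0.0114 tilt [-0.0038 -0.003  -1.    ]
[-7.12064447 -2.71188934  7.33725536] [-0.56625619  1.32310282  0.03030908] 0.01182376931645033 [ 0.03798748  0.67309584 -0.9584249   1.99219637  0.72889082  0.87118265
 -0.25293792]
```

Call:
servo_tool:
  motion:
    - {"grip": 1,"tx": 0.002,"ty": 0.002,"tz": 0,"roll": -0.005}
    - {"grip": 1,"tx": 0.004,"ty": 0.003,"tz": 0,"roll": -0.01}
    - {"grip": 1,"tx": 0.004,"ty": 0.003,"tz": 0,"roll": -0.015}
    - {"grip": 1,"tx": 0.004,"ty": 0.003,"tz": 0,"roll": -0.02}
    - {"grip": 1,"tx": 0.004,"ty": 0.003,"tz": 0,"roll": -0.025}
    - {"grip": 1,"tx": 0.004,"ty": 0.003,"tz": 0,"roll": -0.03}
    - {"grip": 1,"tx": 0.004,"ty": 0.003,"tz": 0,"roll": -0.03}
    - {"grip": 1,"tx": 0.004,"ty": 0.003,"tz": 0,"roll": -0.03}
    - {"grip": 1,"tx": 0.004,"ty": 0.003,"tz": 0,"roll": -0.03}
    - {"grip": 1,"tx": 0.004,"ty": 0.003,"tz": 0,"roll": -0.03}

```text
clock: 10.9
eef_pos: [0.4385, 0.2957, 0.0464]
eef_rot: [2.623, 1.727, -0.014]
force: [-11.4, -5.4, 11.3]
gripper_width: 0.012
```

```bash
python3 - <<'E'
from station import arm
from h import *
s=arm.read_state()
to(s,(.441,.297,.046),-26.5+90);print(s["force"],s["wrist_torque"],s["gripper_width"],s["joints"])
p=arm.grab_frame("wrist");cv2.imwrite("pics/w3.png",p["color"])
E
```

```text
pos [0.4385 0.2957 0.0464] head 66.73 clock 10.9 | shift [0.0055 0.0045 0.0009] roll 0.018 tilt [-0.0069 -0.0057 -1.    ]
[-11.36269361  -5.43626584  11.26182726] [-1.05578766  2.30109018 -0.44610148] 0.011978236793645075 [ 0.04942342  0.68563017 -0.97870142  1.98881314  0.74300967  0.88716105
 -0.17252644]
```

View pics/w3.png

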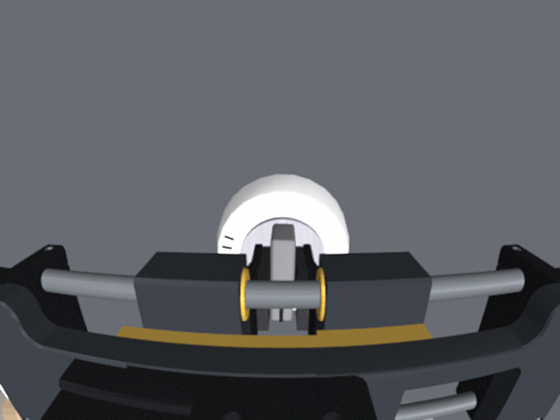

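Call:
servo_tool:
  motion:
    - {"grip": 0,"tx": 0,"ty": 0,"tz": 0,"roll": 0}
    - {"grip": 0,"tx": 0,"ty": 0,"tz": 0,"roll": 0}
    - {"grip": 0,"tx": 0,"ty": 0,"tz": 0,"roll": 0}
    - {"grip": 0,"tx": 0,"ty": 0,"tz": 0,"roll": 0}
    - {"grip": 0,"tx": 0,"ty": 0,"tz": 0,"roll": 0}
    - {"grip": 0,"tx": 0,"ty": 0,"tz": -0.01,"roll": 0}
    - {"grip": 0,"tx": 0,"ty": 0,"tz": -0.05,"roll": 0}
    - {"grip": 0,"tx": 0,"ty": 0,"tz": -0.12,"roll": 0}
    - {"grip": 0,"tx": 0,"ty": 0,"tz": -0.22,"roll": 0}
    - {"grip": 0,"tx": 0,"ty": 0,"tz": -0.32,"roll": 0}

```text
clock: 11.95
eef_pos: [0.4423, 0.2978, 0.1768]
eef_rot: [-2.623, -1.729, -0.0]
force: [0.8, -0.5, -0.8]
gripper_width: 0.0827
```

```bash
python3 - <<'E'
from station import arm
from h import *
import pickle
s=arm.read_state()
to(s,(.50,.15,.25),20);print(s["force"],s["gripper_width"])
p=arm.grab_frame("wrist");pickle.dump(p,open("w4.pkl","wb"))
print([(d["position"],d["confidence"]) for d in arm.landmark_of(p,"knob_grip")])
crop(p,(279,190),60,8,"w4.png")
E
python3 -c "
import cv2;a=cv2.imread('pics/w4.png');print(a.shape);cv2.imwrite('pics/w4b.png',cv2.resize(a,(600,600)))"
```

```text
pos [0.4423 0.2978 0.1768] head 66.79 clock 11.95 | shift [-0.2826  0.2781 -0.183 ] roll 0.2599 tilt [-1.e-04  3.e-04 -1.e+00]
[ 0.75505807 -0.49612936 -0.80406991] 0.08267284665036989
[([280.4, 203.9], 0.75)]
w4.png origin 219 130 scale 8
(960, 960, 3)
```

View pics/w4b.png

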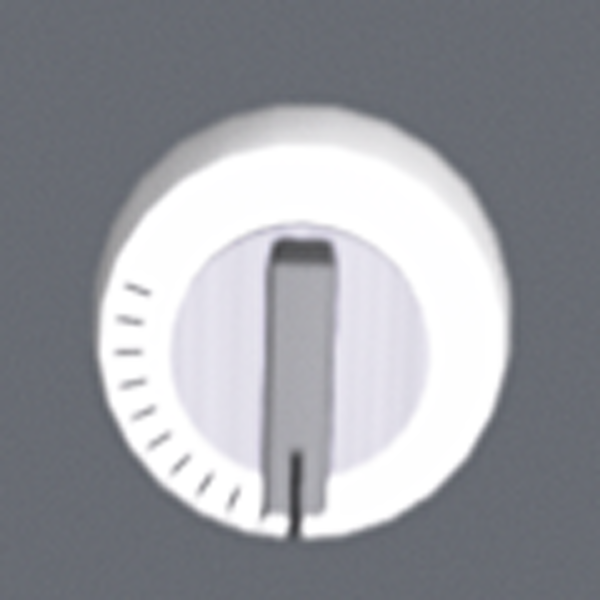

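```bash
python3 - <<'E'
from station import arm
from h import *
s=arm.read_state()
to(s,(.545,-.018,.27),-13.4)
E
```

```text
pos [0.4447 0.3009 0.1809] head 66.75 clock 12.05 | shift [-0.6313  0.5465 -0.2257] roll 0.4453 tilt [ 0.0088  0.0064 -0.9999]
```

Call:
servo_tool:
  motion:
    - {"grip": 0,"tx": -0.03,"ty": 0.02,"tz": -0.05,"roll": 0.02}
    - {"grip": 0,"tx": -0.08,"ty": 0.07,"tz": -0.12,"roll": 0.06}
    - {"grip": 0,"tx": -0.15,"ty": 0.13,"tz": -0.18,"roll": 0.1}
    - {"grip": 0,"tx": -0.22,"ty": 0.19,"tz": -0.22,"roll": 0.14}
    - {"grip": 0,"tx": -0.3,"ty": 0.26,"tz": -0.226,"roll": 0.18}
    - {"grip": 0,"tx": -0.38,"ty": 0.33,"tz": -0.226,"roll": 0.22}
    - {"grip": 0,"tx": -0.46,"ty": 0.4,"tz": -0.226,"roll": 0.26}
    - {"grip": 0,"tx": -0.53,"ty": 0.46,"tz": -0.226,"roll": 0.3}
    - {"grip": 0,"tx": -0.59,"ty": 0.51,"tz": -0.226,"roll": 0.34}
    - {"grip": 0,"tx": -0.631,"ty": 0.546,"tz": -0.226,"roll": 0.38}

```text
clock: 13.05
eef_pos: [0.5438, -0.0233, 0.2651]
eef_rot: [3.14, -0.058, -0.0]
force: [0.0, -0.3, -0.1]
gripper_width: 0.087
```

```bash
python3 - <<'E'
from station import arm
from h import *
s=arm.read_state()
to(s,(.545,-.018,.25),-13.4);print(s["joints"])
E
```

```text
pos [ 0.5438 -0.0233  0.2651] head -2.11 clock 13.05 | shift [ 0.0026 -0.0135  0.0377] roll 0.0627 tilt [-1.e-04 -7.e-04 -1.e+00]
[ 0.68542112  0.34522568 -0.91002869  1.75375312  0.29313606  1.18630128
 -0.34464765]
```

Call:
servo_tool:
  motion:
    - {"grip": 0,"tx": 0.002,"ty": -0.005,"tz": 0.005,"roll": 0.02}
    - {"grip": 0,"tx": 0.002,"ty": -0.01,"tz": 0.015,"roll": 0.04}
    - {"grip": 0,"tx": 0.002,"ty": -0.013,"tz": 0.025,"roll": 0.055}
    - {"grip": 0,"tx": 0.002,"ty": -0.013,"tz": 0.035,"roll": 0.063}
    - {"grip": 0,"tx": 0.002,"ty": -0.013,"tz": 0.037,"roll": 0.063}
    - {"grip": 0,"tx": 0.002,"ty": -0.013,"tz": 0.037,"roll": 0.063}
    - {"grip": 0,"tx": 0.002,"ty": -0.013,"tz": 0.037,"roll": 0.063}
    - {"grip": 0,"tx": 0.002,"ty": -0.013,"tz": 0.037,"roll": 0.063}
    - {"grip": 0,"tx": 0.002,"ty": -0.013,"tz": 0.037,"roll": 0.063}
    - {"grip": 0,"tx": 0.002,"ty": -0.013,"tz": 0.037,"roll": 0.063}

```text
clock: 14.05
eef_pos: [0.5446, -0.0154, 0.2502]
eef_rot: [3.121, -0.356, 0.0]
force: [-0.1, -0.5, 0.3]
gripper_width: 0.0871
```

```bash
python3 - <<'E'
from station import arm
from h import *
import pickle
s=arm.read_state()
to(s,(.556,-.018,.137),-13.4)
p=arm.grab_frame("wrist");pickle.dump(p,open("w5.pkl","wb"));cv2.imwrite("pics/w5.png",p["color"])
for t,z in dict(dish_grip=.155,dish_lip=.065,truffle_center=.063,ramekin=0,dish=.04,scale=0,jar=0).items():
  for d in arm.landmark_of(p,t): print(t,d["position"],round(d["confidence"],2),fz(p,d["position"],z).round(4))
E
```

```text
pos [ 0.5446 -0.0154  0.2502] head -13.0 clock 14.05 | shift [ 2.900e-02 -2.000e-04  2.831e-01] roll 0.0022 tilt [ 2.e-04 -1.e-04 -1.e+00]
dish_grip [295.0, 212.7] 0.97 [ 0.5557 -0.0156  0.155 ]
dish_lip [378.0, 190.6] 0.61 [ 0.6501 -0.0378  0.065 ]
truffle_center [292.9, 182.9] 0.67 [ 0.5584 -0.0089  0.063 ]
truffle_center [297.2, 191.4] 0.58 [ 0.5609 -0.0193  0.063 ]
ramekin [221.8, 336.0] 0.77 [ 0.3957 -0.2346  0.    ]
ramekin [294.6, 304.9] 0.65 [ 0.5211 -0.1999  0.    ]
dish [291.7, 183.2] 0.74 [ 0.5567 -0.0135  0.04  ]
jar [294.5, 51.3] 0.74 [0.5971 0.1431 0.    ]
```

View pics/w5.png

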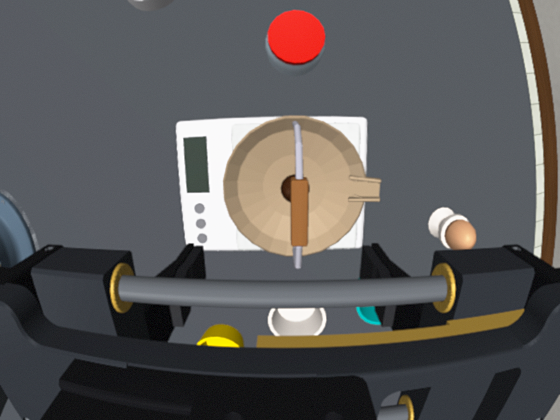

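```bash
python3 - <<'E'
from h import *
import pickle
p=pickle.load(open("w5.pkl","rb"))
hd=lambda v:np.degrees(np.arctan2(v[1],v[0]))
a=fz(p,(300,179),.164);b=fz(p,(299.5,245.5),.164);print(a,b,(a+b)/2,hd(a-b)-90,np.linalg.norm(a-b))
l=fz(p,(380,190),.065);c=np.array([.557,-.016,.065]);print("lip",l,hd(l-c),np.linalg.norm(l-c))
A,B,C,D=[fz(p,q,.026) for q in((179,121),(366,118),(366,247),(185,250))]
print("scale",A,B,C,D,hd(B-A),hd(C-D),hd(A-D)-90,hd(B-C)-90,(A+C)/2,(B+D)/2)
# foot ring / bowl fit
crop(p,(297,190),60,8,"w5c.png")
crop(p,(297,320),45,8,"w5r.png")
E
python3 -c "
import cv2;a=cv2.imread('pics/w5c.png');cv2.imwrite('pics/w5d.png',cv2.resize(a,(600,600)))"
```

```text
[0.56561485 0.01264056 0.164     ] [ 0.55361171 -0.04126874  0.164     ] [ 0.55961328 -0.01431409  0.164     ] -12.552403268361473 0.05522940381648962
lip [ 0.65257622 -0.03762249  0.065     ] -12.747605539736487 0.09799156107982968
scale [0.44111475 0.09084892 0.026     ] [0.66105641 0.04249799 0.026     ] [ 0.63332007 -0.12009467  0.026     ] [ 0.39973875 -0.07110956  0.026     ] -12.398414640926019 -11.844045196157799 -14.330986746225975 -9.68078043761787 [ 0.53721741 -0.01462288  0.026     ] [ 0.53039758 -0.01430579  0.026     ]
w5c.png origin 237 130 scale 8
w5r.png origin 252 275 scale 8
```

View pics/w5d.png

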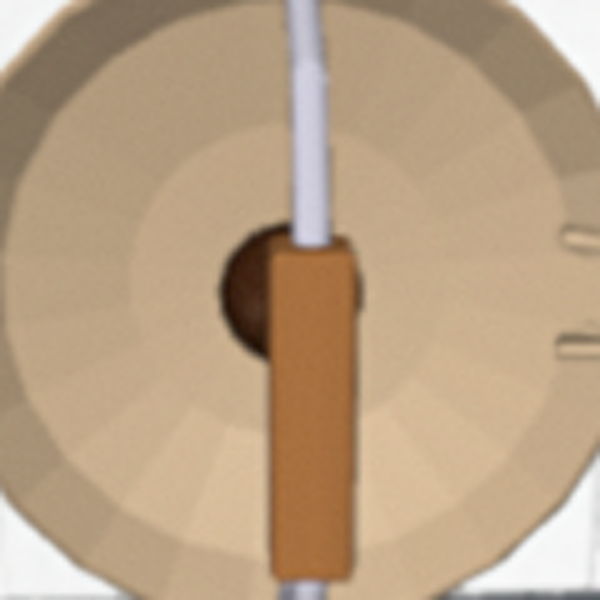

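```bash
python3 - <<'E'
from station import arm
from h import *
s=arm.read_state()
to(s,(.558,-.0155,.137),-12.8)
E
```

```text
pos [ 0.5446 -0.0154  0.2502] head -13.01 clock 14.45 | shift [ 0.0326 -0.0073  0.2829] roll -0.0012 tilt [ 1.e-04 -0.e+00 -1.e+00]
```

Call:
servo_tool:
  motion:
    - {"grip": 0,"tx": 0.01,"ty": -0.003,"tz": 0.02,"roll": -0.001}
    - {"grip": 0,"tx": 0.02,"ty": -0.006,"tz": 0.05,"roll": -0.001}
    - {"grip": 0,"tx": 0.03,"ty": -0.007,"tz": 0.09,"roll": -0.001}
    - {"grip": 0,"tx": 0.033,"ty": -0.007,"tz": 0.13,"roll": -0.001}
    - {"grip": 0,"tx": 0.033,"ty": -0.007,"tz": 0.17,"roll": -0.001}
    - {"grip": 0,"tx": 0.033,"ty": -0.007,"tz": 0.21,"roll": -0.001}
    - {"grip": 0,"tx": 0.033,"ty": -0.007,"tz": 0.245,"roll": -0.001}
    - {"grip": 0,"tx": 0.033,"ty": -0.007,"tz": 0.27,"roll": -0.001}
    - {"grip": 0,"tx": 0.033,"ty": -0.007,"tz": 0.28,"roll": -0.001}
    - {"grip": 0,"tx": 0.033,"ty": -0.007,"tz": 0.283,"roll": -0.001}

```text
clock: 15.45
eef_pos: [0.5581, -0.0156, 0.1366]
eef_rot: [-3.122, 0.351, 0.0]
force: [0.7, -0.6, -0.2]
gripper_width: 0.087
```

Call:
servo_tool:
  motion:
    - {"grip": 0.3,"tx": 0,"ty": 0,"tz": 0,"roll": 0}
    - {"grip": 0.5,"tx": 0,"ty": 0,"tz": 0,"roll": 0}
    - {"grip": 0.6,"tx": 0,"ty": 0,"tz": 0,"roll": 0}
    - {"grip": 0.65,"tx": 0,"ty": 0,"tz": 0,"roll": 0}
    - {"grip": 0.68,"tx": 0,"ty": 0,"tz": 0,"roll": 0}
    - {"grip": 0.7,"tx": 0,"ty": 0,"tz": 0,"roll": 0}
    - {"grip": 0.7,"tx": 0,"ty": 0,"tz": 0,"roll": 0}
    - {"grip": 0.7,"tx": 0,"ty": 0,"tz": 0,"roll": 0}
    - {"grip": 0.7,"tx": 0,"ty": 0,"tz": 0,"roll": 0}
    - {"grip": 0.7,"tx": 0,"ty": 0,"tz": 0,"roll": 0}

```text
clock: 16.45
eef_pos: [0.5581, -0.0157, 0.1369]
eef_rot: [3.122, -0.351, 0.0]
force: [-0.6, 0.6, -0.3]
gripper_width: 0.0271
```

```bash
python3 - <<'E'
from station import arm
from h import *
import pickle
s=arm.read_state()
to(s,(.558,-.0155,.137),-12.8);print(s["force"],s["gripper_width"],s["joints"])
p=arm.grab_frame("wrist");pickle.dump(p,open("w6.pkl","wb"));cv2.imwrite("pics/w6.png",p["color"])
q=arm.grab_frame("side");crop(q,(285,225),60,10,"s6.png");t=arm.grab_frame("top");crop(t,(285,200),50,10,"t6.png")
pickle.dump((q,t),open("st6.pkl","wb"))
E
python3 -c "
import cv2
for n in('s6','t6'): cv2.imwrite(f'pics/{n}b.png',cv2.resize(cv2.imread(f'pics/{n}.png'),(600,600)))"
```

```text
pos [ 0.5581 -0.0157  0.1369] head -12.83 clock 16.45 | shift [-0.0003 -0.0004 -0.0002] roll -0.0001 tilt [ 0. -0. -1.]
[-0.63765875  0.55760315 -0.29857831] 0.02708647876822493 [ 0.55305989  0.49189078 -0.79126225  1.86984203  0.42390625  0.95580991
 -0.65379386]
s6.png origin 225 165 scale 10
t6.png origin 235 150 scale 10
```

View pics/w6.png

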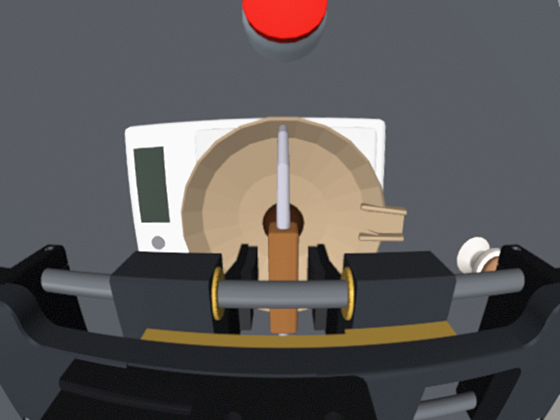

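View pics/s6b.png

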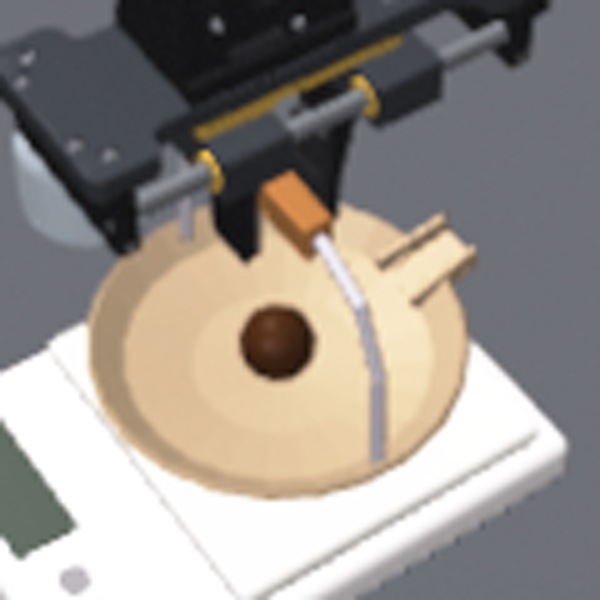

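```bash
python3 - <<'E'
from h import *
import pickle
q,t=pickle.load(open("st6.pkl","rb"))
f=lambda x,y,z:onz(q,(225+x/5-.4,165+y/5-.4),z)
h=np.radians(-12.2);R=np.array([[np.cos(h),np.sin(h)],[-np.sin(h),np.cos(h)]])  # world->scale axes
def sc(P): return (R@(P[:2]-[.558,-.0157])).round(4)
for n,x,y,z in(("near1",50,345,.04),("near2",240,597,.04),("right1",260,598,.04),("right2",535,435,.04),("farcorner body",567,445,.026)): print(n,f(x,y,z).round(4),sc(f(x,y,z)))
w=pickle.load(open("w5.pkl","rb"))
for n,u,z in(("panTL",(231,123),.04),("panTR",(360,122),.04),("panBL?",(236,247),.04),("bodyR",(366,180),.026),("bodyL",(181,180),.026)): print(n,fz(w,u,z).round(4),sc(fz(w,u,z)))
crop(w,(280,185),95,6,"w5s.png")
for c in [(.526,-.2095),(.524,-.194),(.5211,-.1999)]: print("ramekin",sc(np.array(c)))
print("jar",sc(np.array([.597,.143])),sc(np.array([.592,.153])))
E
python3 -c "
import cv2
cv2.imwrite('pics/w5sb.png',cv2.resize(cv2.imread('pics/w5s.png'),(600,600)))"
```

```text
near1 [0.5044 0.0627 0.04  ] [-0.0689  0.0653]
near2 [ 0.4722 -0.0829  0.04  ] [-0.0697 -0.0838]
right1 [ 0.4772 -0.0888  0.04  ] [-0.0635 -0.0885]
right2 [ 0.6119 -0.1172  0.04  ] [ 0.0741 -0.0878]
farcorner body [ 0.6259 -0.1249  0.026 ] [ 0.0895 -0.0924]
panTL [0.5049 0.0709 0.04  ] [-0.0702  0.0734]
panTR [0.6495 0.0398 0.04  ] [0.0777 0.0736]
panBL? [ 0.4719 -0.0762  0.04  ] [-0.0713 -0.0773]
bodyR [ 0.6469 -0.0322  0.026 ] [0.0904 0.0027]
bodyL [0.4237 0.0197 0.026 ] [-0.1388  0.0062]
w5s.png origin 185 90 scale 6
ramekin [ 0.0097 -0.1962]
ramekin [ 0.0044 -0.1815]
ramekin [ 0.0029 -0.1878]
jar [0.0046 0.1634] [-0.0024  0.1721]
```

View pics/w5sb.png

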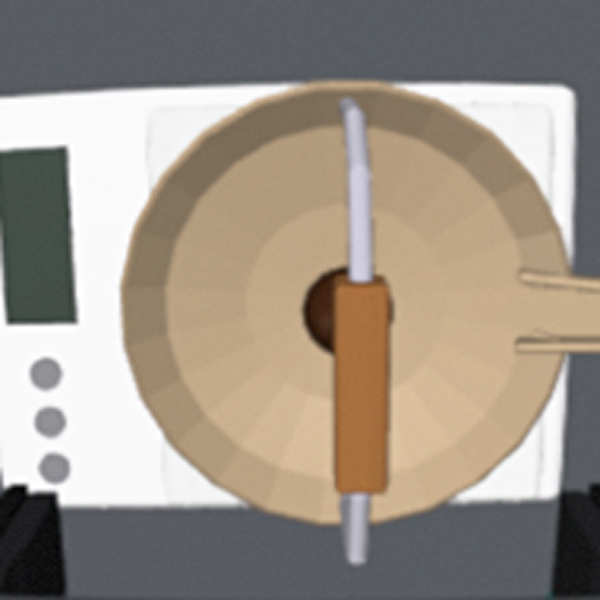

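```bash
python3 - <<'E'
from h import *
import pickle
S,T=pickle.load(open("st.pkl","rb"))
for n,p,c,h in(("S",S,(338,305),26),("T",T,(354,225),20)):
    im=p["color"].astype(int); m=np.zeros(im.shape[:2],np.uint8)
    x,y=c; sub=im[y-h:y+h,x-h:x+h]; ok=(sub.max(2)-sub.min(2)<40)&(sub.min(2)>135); m[y-h:y+h,x-h:x+h]=ok
    k,l,st,ce=cv2.connectedComponentsWithStats(m); i=l[y,x] or 1+np.argmax(st[1:,4]); print(n,st[i])
    cs=max(cv2.findContours((l==i).astype(np.uint8),cv2.RETR_EXTERNAL,cv2.CHAIN_APPROX_NONE)[0],key=len)[:,0,:].astype(float)
    # model: hull of rim circle(r=.04,z=.045)+ base circle; fit xy so silhouette hull matches
    a=np.linspace(0,2*np.pi,120)
    hull=cv2.convexHull(cs.astype(np.float32))
    def mod(P):
        pts=np.vstack([np.c_[P[0]+r*np.cos(a),P[1]+r*np.sin(a),0*a+z] for r,z in((.04,.045),(.033,0))])
        return cv2.convexHull(proj(p,pts).astype(np.float32))
    def f(P):
        H=mod(P); return [cv2.pointPolygonTest(H,(float(u),float(v)),True) for u,v in hull[:,0]]
    r=least_squares(f,[.524,-.2],diff_step=1e-3); print(n,r.x.round(4),np.round(np.abs(r.fun).mean(),2))
E
```

```text
S [ 316  285   44   45 1463]
S [ 0.5254 -0.2003] 0.35
T [338 208  33  33 857]
T [ 0.5213 -0.1978] 0.7
```

Call:
servo_tool:
  motion:
    - {"grip": 0.73,"tx": 0,"ty": 0,"tz": 0,"roll": 0}
    - {"grip": 0.76,"tx": 0,"ty": 0,"tz": 0,"roll": 0}
    - {"grip": 0.79,"tx": 0,"ty": 0,"tz": 0,"roll": 0}
    - {"grip": 0.8,"tx": 0,"ty": 0,"tz": 0,"roll": 0}
    - {"grip": 0.81,"tx": 0,"ty": 0,"tz": 0,"roll": 0}
    - {"grip": 0.82,"tx": 0,"ty": 0,"tz": 0,"roll": 0}
    - {"grip": 0.83,"tx": 0,"ty": 0,"tz": 0,"roll": 0}
    - {"grip": 0.84,"tx": 0,"ty": 0,"tz": 0,"roll": 0}
    - {"grip": 0.85,"tx": 0,"ty": 0,"tz": 0,"roll": 0}
    - {"grip": 0.86,"tx": 0,"ty": 0,"tz": 0,"roll": 0}
  force: 10

```text
clock: 17.6
eef_pos: [0.5583, -0.0158, 0.137]
eef_rot: [3.122, -0.351, 0.001]
force: [1.4, -0.3, 0.0]
gripper_width: 0.0137
```

Call:
servo_tool:
  motion:
    - {"grip": 0.88,"tx": 0,"ty": 0,"tz": 0,"roll": 0}
    - {"grip": 0.9,"tx": 0,"ty": 0,"tz": 0,"roll": 0}
    - {"grip": 0.95,"tx": 0,"ty": 0,"tz": 0,"roll": 0}
    - {"grip": 1,"tx": 0,"ty": 0,"tz": 0,"roll": 0}
    - {"grip": 1,"tx": 0,"ty": 0,"tz": 0,"roll": 0}
    - {"grip": 1,"tx": 0,"ty": 0,"tz": 0,"roll": 0}
    - {"grip": 1,"tx": 0,"ty": 0,"tz": 0,"roll": 0}
    - {"grip": 1,"tx": 0,"ty": 0,"tz": 0,"roll": 0}
    - {"grip": 1,"tx": 0,"ty": 0,"tz": 0,"roll": 0}
    - {"grip": 1,"tx": 0,"ty": 0,"tz": 0,"roll": 0}
  force: 25

```text
clock: 18.6
eef_pos: [0.5583, -0.0157, 0.1371]
eef_rot: [3.122, -0.351, 0.001]
force: [1.5, -1.4, 1.3]
gripper_width: 0.0137
```

Call:
servo_tool:
  motion:
    - {"grip": 1,"tx": 0,"ty": 0,"tz": -0.0002,"roll": 0}
    - {"grip": 1,"tx": 0,"ty": 0,"tz": -0.0013,"roll": 0}
    - {"grip": 1,"tx": 0,"ty": 0,"tz": -0.004,"roll": 0}
    - {"grip": 1,"tx": 0,"ty": 0,"tz": -0.0087,"roll": 0}
    - {"grip": 1,"tx": 0,"ty": 0,"tz": -0.0155,"roll": 0}
    - {"grip": 1,"tx": 0,"ty": 0,"tz": -0.0245,"roll": 0}
    - {"grip": 1,"tx": 0,"ty": 0,"tz": -0.035,"roll": 0}
    - {"grip": 1,"tx": 0,"ty": 0,"tz": -0.0475,"roll": 0}
    - {"grip": 1,"tx": 0,"ty": 0,"tz": -0.061,"roll": 0}
    - {"grip": 1,"tx": 0,"ty": 0,"tz": -0.075,"roll": 0}
  force: 40

```text
clock: 19.6
eef_pos: [0.5581, -0.0157, 0.1675]
eef_rot: [3.122, -0.351, 0.0]
force: [-0.9, 0.5, -3.1]
gripper_width: 0.0135
```

Call:
servo_tool:
  motion:
    - {"grip": 1,"tx": 0,"ty": 0,"tz": -0.014,"roll": 0}
    - {"grip": 1,"tx": 0,"ty": 0,"tz": -0.0275,"roll": 0}
    - {"grip": 1,"tx": 0,"ty": 0,"tz": -0.04,"roll": 0}
    - {"grip": 1,"tx": 0,"ty": 0,"tz": -0.0505,"roll": 0}
    - {"grip": 1,"tx": 0,"ty": 0,"tz": -0.0595,"roll": 0}
    - {"grip": 1,"tx": 0,"ty": 0,"tz": -0.0663,"roll": 0}
    - {"grip": 1,"tx": 0,"ty": 0,"tz": -0.071,"roll": 0}
    - {"grip": 1,"tx": 0,"ty": 0,"tz": -0.0737,"roll": 0}
    - {"grip": 1,"tx": 0,"ty": 0,"tz": -0.0748,"roll": 0}
    - {"grip": 1,"tx": 0,"ty": 0,"tz": -0.075,"roll": 0}

```text
clock: 20.6
eef_pos: [0.558, -0.0157, 0.1969]
eef_rot: [3.122, -0.351, -0.0]
force: [-0.4, -0.6, -3.8]
gripper_width: 0.0137
```

```bash
python3 - <<'E'
from station import arm
from h import *
import pickle
s=arm.read_state()
to(s,(.5595,-.018,.197),-101.5);print(s["force"],s["gripper_width"],s["joints"])
p=arm.grab_frame("wrist");cv2.imwrite("pics/w7.png",p["color"])
q=arm.grab_frame("side");crop(q,(285,215),60,5,"s7.png")
pickle.dump((p,q),open("p7.pkl","wb"))
E
```

```text
pos [ 0.558  -0.0157  0.1969] head -12.83 clock 20.6 | shift [ 0.0049  0.0048 -0.0004] roll 0.4926 tilt [-2.e-04 -1.e-04 -1.e+00]
[-0.3557252  -0.58116787 -3.84568346] 0.013669542822804005 [ 0.5918611   0.42474905 -0.83197701  1.80924317  0.35579601  1.06476272
 -0.59578731]
s7.png origin 225 155 scale 5
```

View pics/s7.png

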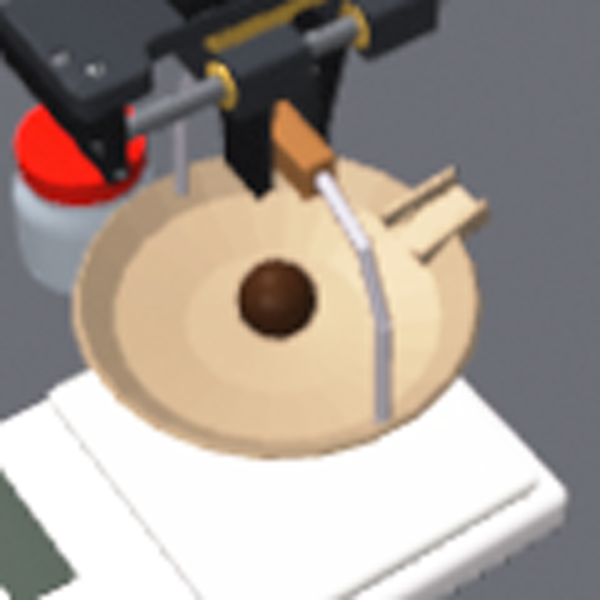

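View pics/w7.png

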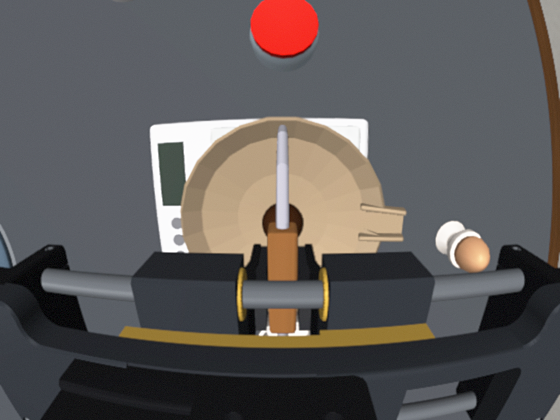

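```bash
python3 - <<'E'
import numpy as np
t=np.arange(0,61)/60;s=.4926*(10*t**3-15*t**4+6*t**5)
for c in range(6): print((s[c*10+1:c*10+11]-s[c*10]).round(4).tolist())
E
```

```text
[0.0, 0.0002, 0.0006, 0.0013, 0.0025, 0.0042, 0.0065, 0.0095, 0.0131, 0.0175]
[0.0051, 0.011, 0.0177, 0.0252, 0.0335, 0.0425, 0.0523, 0.0628, 0.074, 0.0859]
[0.0125, 0.0255, 0.039, 0.053, 0.0674, 0.0821, 0.097, 0.1122, 0.1275, 0.1429]
[0.0154, 0.0307, 0.0459, 0.0608, 0.0756, 0.0899, 0.1039, 0.1174, 0.1305, 0.1429]
[0.0119, 0.0231, 0.0336, 0.0434, 0.0524, 0.0607, 0.0682, 0.0749, 0.0808, 0.0859]
[0.0044, 0.008, 0.011, 0.0133, 0.015, 0.0162, 0.0169, 0.0173, 0.0175, 0.0175]
```

Call:
servo_tool:
  motion:
    - {"grip": 1,"tx": 0,"ty": 0,"tz": 0,"roll": 0}
    - {"grip": 1,"tx": 0,"ty": 0,"tz": 0,"roll": 0.0002}
    - {"grip": 1,"tx": 0,"ty": 0,"tz": 0,"roll": 0.0006}
    - {"grip": 1,"tx": 0,"ty": 0,"tz": 0,"roll": 0.0013}
    - {"grip": 1,"tx": 0,"ty": 0,"tz": 0,"roll": 0.0025}
    - {"grip": 1,"tx": 0,"ty": 0,"tz": 0,"roll": 0.0042}
    - {"grip": 1,"tx": 0,"ty": 0,"tz": 0,"roll": 0.0065}
    - {"grip": 1,"tx": 0,"ty": 0,"tz": 0,"roll": 0.0095}
    - {"grip": 1,"tx": 0,"ty": 0,"tz": 0,"roll": 0.0131}
    - {"grip": 1,"tx": 0,"ty": 0,"tz": 0,"roll": 0.0175}

```text
clock: 21.7
eef_pos: [0.5581, -0.0157, 0.197]
eef_rot: [3.111, -0.438, 0.0]
force: [0.6, -0.5, -3.3]
gripper_width: 0.0136
```

Call:
servo_tool:
  motion:
    - {"grip": 1,"tx": 0,"ty": 0,"tz": 0,"roll": 0.0051}
    - {"grip": 1,"tx": 0,"ty": 0,"tz": 0,"roll": 0.011}
    - {"grip": 1,"tx": 0,"ty": 0,"tz": 0,"roll": 0.0177}
    - {"grip": 1,"tx": 0,"ty": 0,"tz": 0,"roll": 0.0252}
    - {"grip": 1,"tx": 0,"ty": 0,"tz": 0,"roll": 0.0335}
    - {"grip": 1,"tx": 0,"ty": 0,"tz": 0,"roll": 0.0425}
    - {"grip": 1,"tx": 0,"ty": 0,"tz": 0,"roll": 0.0523}
    - {"grip": 1,"tx": 0,"ty": 0,"tz": 0,"roll": 0.0628}
    - {"grip": 1,"tx": 0,"ty": 0,"tz": 0,"roll": 0.074}
    - {"grip": 1,"tx": 0,"ty": 0,"tz": 0,"roll": 0.0859}

```text
clock: 22.7
eef_pos: [0.5581, -0.0156, 0.197]
eef_rot: [3.023, -0.855, 0.0]
force: [-0.8, -0.3, -2.6]
gripper_width: 0.0137
```

Call:
servo_tool:
  motion:
    - {"grip": 1,"tx": 0,"ty": 0,"tz": 0,"roll": 0.0125}
    - {"grip": 1,"tx": 0,"ty": 0,"tz": 0,"roll": 0.0255}
    - {"grip": 1,"tx": 0,"ty": 0,"tz": 0,"roll": 0.039}
    - {"grip": 1,"tx": 0,"ty": 0,"tz": 0,"roll": 0.053}
    - {"grip": 1,"tx": 0,"ty": 0,"tz": 0,"roll": 0.0674}
    - {"grip": 1,"tx": 0,"ty": 0,"tz": 0,"roll": 0.0821}
    - {"grip": 1,"tx": 0,"ty": 0,"tz": 0,"roll": 0.097}
    - {"grip": 1,"tx": 0,"ty": 0,"tz": 0,"roll": 0.1122}
    - {"grip": 1,"tx": 0,"ty": 0,"tz": 0,"roll": 0.1275}
    - {"grip": 1,"tx": 0,"ty": 0,"tz": 0,"roll": 0.1429}

```text
clock: 23.7
eef_pos: [0.5581, -0.0156, 0.197]
eef_rot: [2.756, -1.507, 0.0]
force: [0.2, -0.2, -3.2]
gripper_width: 0.0139
```

Call:
servo_tool:
  motion:
    - {"grip": 1,"tx": 0,"ty": 0,"tz": 0,"roll": 0.0154}
    - {"grip": 1,"tx": 0,"ty": 0,"tz": 0,"roll": 0.0307}
    - {"grip": 1,"tx": 0,"ty": 0,"tz": 0,"roll": 0.0459}
    - {"grip": 1,"tx": 0,"ty": 0,"tz": 0,"roll": 0.0608}
    - {"grip": 1,"tx": 0,"ty": 0,"tz": 0,"roll": 0.0756}
    - {"grip": 1,"tx": 0,"ty": 0,"tz": 0,"roll": 0.0899}
    - {"grip": 1,"tx": 0,"ty": 0,"tz": 0,"roll": 0.1039}
    - {"grip": 1,"tx": 0,"ty": 0,"tz": 0,"roll": 0.1174}
    - {"grip": 1,"tx": 0,"ty": 0,"tz": 0,"roll": 0.1305}
    - {"grip": 1,"tx": 0,"ty": 0,"tz": 0,"roll": 0.1429}

```text
clock: 24.7
eef_pos: [0.5581, -0.0155, 0.197]
eef_rot: [-2.352, 2.082, -0.0]
force: [-0.5, -0.2, -3.3]
gripper_width: 0.0136
```

Call:
servo_tool:
  motion:
    - {"grip": 1,"tx": 0,"ty": 0,"tz": 0,"roll": 0.0119}
    - {"grip": 1,"tx": 0,"ty": 0,"tz": 0,"roll": 0.0231}
    - {"grip": 1,"tx": 0,"ty": 0,"tz": 0,"roll": 0.0336}
    - {"grip": 1,"tx": 0,"ty": 0,"tz": 0,"roll": 0.0434}
    - {"grip": 1,"tx": 0,"ty": 0,"tz": 0,"roll": 0.0524}
    - {"grip": 1,"tx": 0,"ty": 0,"tz": 0,"roll": 0.0607}
    - {"grip": 1,"tx": 0,"ty": 0,"tz": 0,"roll": 0.0682}
    - {"grip": 1,"tx": 0,"ty": 0,"tz": 0,"roll": 0.0749}
    - {"grip": 1,"tx": 0,"ty": 0,"tz": 0,"roll": 0.0808}
    - {"grip": 1,"tx": 0,"ty": 0,"tz": 0,"roll": 0.0859}

```text
clock: 25.7
eef_pos: [0.5581, -0.0157, 0.197]
eef_rot: [-2.052, 2.379, -0.0]
force: [0.5, -0.7, -3.6]
gripper_width: 0.0137
```

Call:
servo_tool:
  motion:
    - {"grip": 1,"tx": 0,"ty": 0,"tz": 0,"roll": 0.0044}
    - {"grip": 1,"tx": 0,"ty": 0,"tz": 0,"roll": 0.008}
    - {"grip": 1,"tx": 0,"ty": 0,"tz": 0,"roll": 0.011}
    - {"grip": 1,"tx": 0,"ty": 0,"tz": 0,"roll": 0.0133}
    - {"grip": 1,"tx": 0,"ty": 0,"tz": 0,"roll": 0.015}
    - {"grip": 1,"tx": 0,"ty": 0,"tz": 0,"roll": 0.0162}
    - {"grip": 1,"tx": 0,"ty": 0,"tz": 0,"roll": 0.0169}
    - {"grip": 1,"tx": 0,"ty": 0,"tz": 0,"roll": 0.0173}
    - {"grip": 1,"tx": 0,"ty": 0,"tz": 0,"roll": 0.0175}
    - {"grip": 1,"tx": 0,"ty": 0,"tz": 0,"roll": 0.0175}

```text
clock: 26.7
eef_pos: [0.5581, -0.0157, 0.197]
eef_rot: [1.988, -2.433, 0.0]
force: [0.6, -0.5, -3.7]
gripper_width: 0.0135
```

```bash
python3 - <<'E'
from station import arm
from h import *
import pickle
s=arm.read_state()
to(s,(.5595,-.018,.196),-101.5);print(s["force"],s["gripper_width"],s["joints"])
p=arm.grab_frame("wrist");cv2.imwrite("pics/w8.png",p["color"])
q=arm.grab_frame("side");crop(q,(300,230),100,3,"s8.png");cv2.imwrite("pics/s8f.png",q["color"])
t=arm.grab_frame("top");crop(t,(300,210),80,7,"t8.png")
pickle.dump((p,q,t),open("p8.pkl","wb"))
for n,f in(("S",q),("T",t)):
  for k in("dish_lip","dish_grip","truffle_center"):
    z=dict(dish_lip=.125,dish_grip=.215,truffle_center=.123)[k]
    for d in arm.landmark_of(f,k): print(n,k,d["position"],round(d["confidence"],2),onz(f,d["position"],z).round(4))
E
```

```text
pos [ 0.5581 -0.0157  0.197 ] head -101.5 clock 26.7 | shift [ 0.005  -0.0046  0.0024] roll 0.0 tilt [ 0.e+00 -1.e-04 -1.e+00]
[ 0.62683305 -0.46177604 -3.74984109] 0.013541768013710364 [ 0.35015272  0.34828485 -0.50045768  1.82181167  0.19350836  1.01978699
 -1.99834512]
s8.png origin 200 130 scale 3
t8.png origin 220 130 scale 7
S dish_lip [310.3, 244.4] 0.62 [ 0.5444 -0.1104  0.125 ]
S dish_lip [244.8, 203.5] 0.36 [0.5303 0.0506 0.125 ]
S dish_grip [274.4, 179.9] 0.87 [ 0.5544 -0.0094  0.215 ]
S dish_grip [373.2, 230.3] 0.61 [ 0.5819 -0.2042  0.215 ]
S truffle_center [282.3, 211.4] 0.77 [ 0.5684 -0.0168  0.123 ]
```

View pics/w8.png

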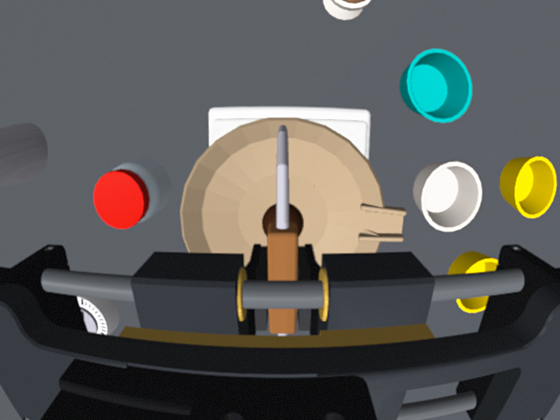

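View pics/s8.png

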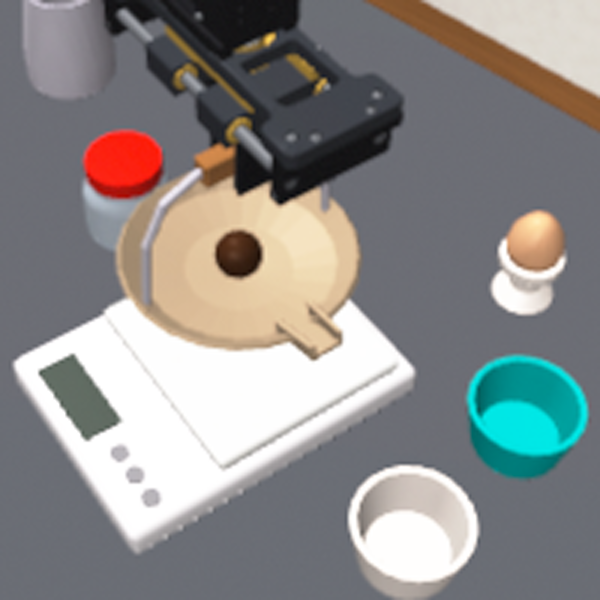

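View pics/t8.png

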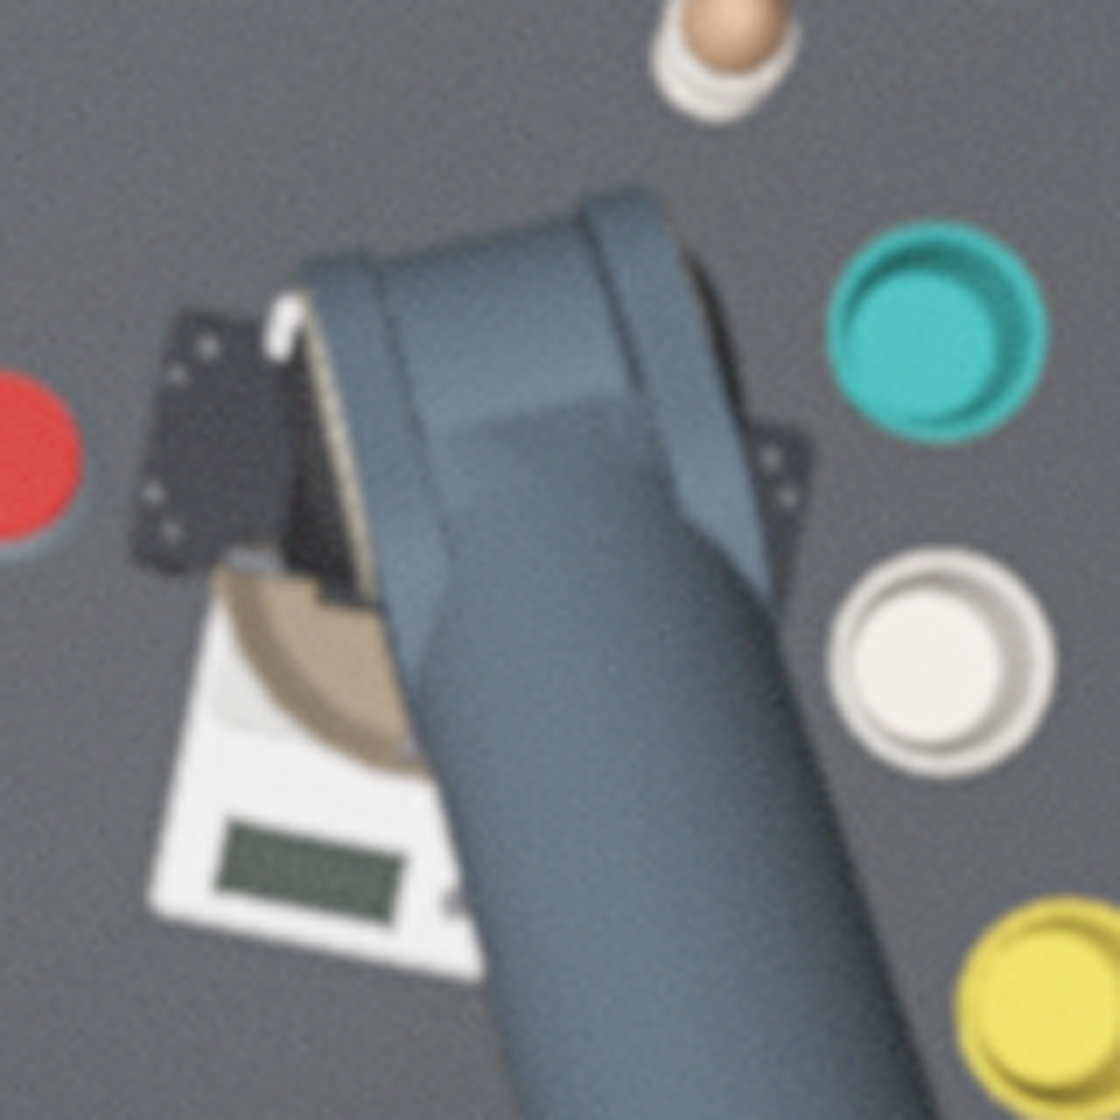

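```bash
python3 - <<'E'
from h import *
import pickle
p,q,t=pickle.load(open("p8.pkl","rb"))
hd=lambda v:np.degrees(np.arctan2(v[1],v[0]))
c=np.array([.5581,-.0157,0])
l=fz(p,(404,222),.125);r=fz(p,(447,196),.045);print("lip",l.round(4),hd(l-c),"ram",r.round(4),hd(r-c))
a=fz(p,(209,112),.026);b=fz(p,(369,111),.026);print("far body edge",a.round(4),b.round(4),((a+b)/2).round(4),hd(a-b)-90,np.linalg.norm(a-b))
e=np.array([np.cos(np.radians(-12.2)),np.sin(np.radians(-12.2))])
m=(a+b)/2; print("rel dish lateral", (m-c)[:2]@[-e[1],e[0]], "along",(m-c)[:2]@e)
crop(p,(300,170),110,5,"w8c.png")
L=onz(q,(200+322/3,130+350/3),.125);print("side lip",L.round(4),hd(L-c))
E
python3 -c "
import cv2
cv2.imwrite('pics/w8d.png',cv2.resize(cv2.imread('pics/w8c.png'),(770,770))[:590])"
```

```text
lip [ 0.5394 -0.1086  0.125 ] -101.3879836115987 ram [ 0.5261 -0.1896  0.045 ] -100.41746099423806
far body edge [0.658  0.0423 0.026 ] [ 0.627  -0.1192  0.026 ] [ 0.6425 -0.0384  0.026 ] -10.871778991807162 0.16442872444396497
rel dish lateral -0.004372010724138018 along 0.08731762840162197
w8c.png origin 190 60 scale 5
side lip [ 0.5367 -0.1099  0.125 ] -102.77788539398927
```

View pics/w8d.png

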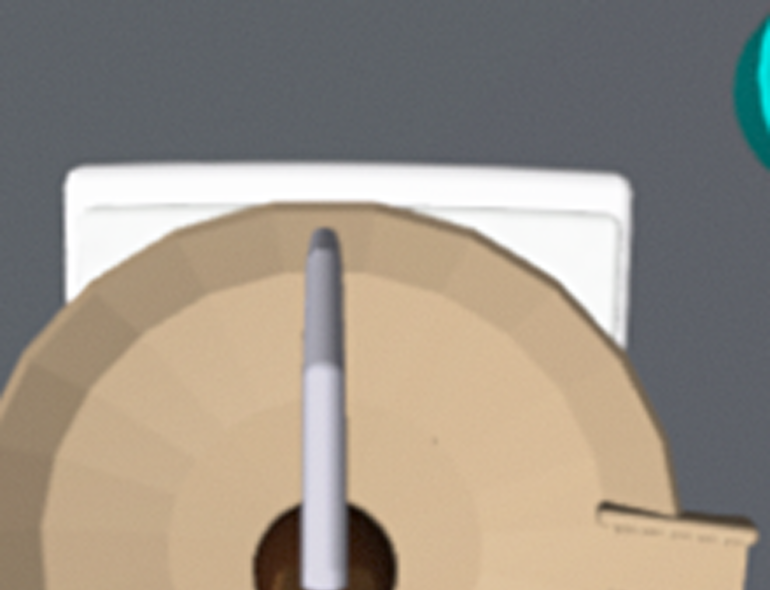

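Call:
servo_tool:
  motion:
    - {"grip": 1,"tx": 0.0001,"ty": -0.0001,"tz": 0,"roll": 0}
    - {"grip": 1,"tx": 0.0005,"ty": -0.0005,"tz": 0,"roll": 0}
    - {"grip": 1,"tx": 0.0012,"ty": -0.0014,"tz": 0,"roll": 0}
    - {"grip": 1,"tx": 0.0024,"ty": -0.0028,"tz": 0,"roll": 0}
    - {"grip": 1,"tx": 0.0038,"ty": -0.0044,"tz": 0,"roll": 0}
    - {"grip": 1,"tx": 0.0053,"ty": -0.006,"tz": 0,"roll": 0}
    - {"grip": 1,"tx": 0.0065,"ty": -0.0073,"tz": 0,"roll": 0}
    - {"grip": 1,"tx": 0.0073,"ty": -0.0082,"tz": 0,"roll": 0}
    - {"grip": 1,"tx": 0.0077,"ty": -0.0087,"tz": 0,"roll": 0}
    - {"grip": 1,"tx": 0.0077,"ty": -0.0087,"tz": 0,"roll": 0}

```text
clock: 28.15
eef_pos: [0.5609, -0.0194, 0.1969]
eef_rot: [1.988, -2.433, 0.0]
force: [-0.4, -0.0, -3.5]
gripper_width: 0.0138
```

Call:
servo_tool:
  motion:
    - {"grip": 1,"tx": 0,"ty": 0,"tz": 0,"roll": 0}
    - {"grip": 1,"tx": 0,"ty": 0,"tz": 0,"roll": 0}
    - {"grip": 1,"tx": 0,"ty": 0,"tz": 0,"roll": 0}
    - {"grip": 1,"tx": 0,"ty": 0,"tz": 0,"roll": 0}
    - {"grip": 1,"tx": 0,"ty": 0,"tz": 0,"roll": 0}
    - {"grip": 1,"tx": 0,"ty": 0,"tz": 0,"roll": 0}
    - {"grip": 1,"tx": 0,"ty": 0,"tz": 0,"roll": 0}
    - {"grip": 1,"tx": 0,"ty": 0,"tz": 0,"roll": 0}
    - {"grip": 1,"tx": 0,"ty": 0,"tz": 0,"roll": 0}
    - {"grip": 1,"tx": 0,"ty": 0,"tz": 0,"roll": 0}

```text
clock: 29.15
eef_pos: [0.5609, -0.0194, 0.197]
eef_rot: [-1.988, 2.433, -0.0]
force: [-0.3, 0.1, -2.9]
gripper_width: 0.0137
```

```bash
python3 - <<'E'
from station import arm
from h import *
s=arm.read_state()
to(s,(.5608,-.0192,.197),-101.5);print(s["force"],s["gripper_width"])
q=arm.grab_frame("side");cv2.imwrite("pics/s9f.png",q["color"]);crop(q,(300,230),100,3,"s9.png")
E
```

```text
pos [ 0.5609 -0.0194  0.197 ] head -101.5 clock 29.15 | shift [-0.0004  0.0004 -0.0001] roll 0.0 tilt [ 1.e-04 -1.e-04 -1.e+00]
[-0.29430968  0.07336199 -2.90364092] 0.01368155187317039
s9.png origin 200 130 scale 3
```

View pics/s9.png

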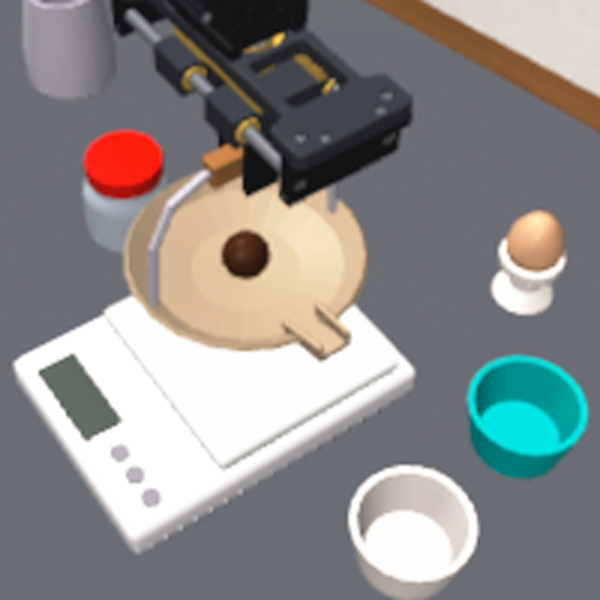

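View pics/s9f.png

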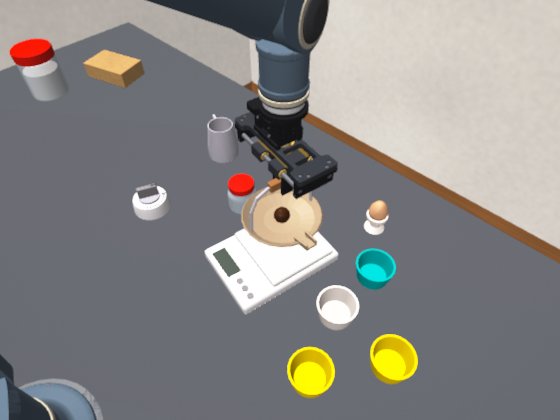

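The last picture shows the dish level above the pan with the truffle mid-bowl at (282, 214). The lip at (307, 243) points at the white ramekin (338, 308), and nothing else has moved.

```bash
python3 -c "
from station import arm
print(arm.sign_off())"
```

```text
the job is handed in; nothing more can be done
None
```

I turned the timer back to its zero stop, then lifted the dish, turned it toward the white ramekin and handed the job in at about 29 s, still holding it.

- **Timer:** I turned the knob anticlockwise about 72°. The wrist torque rose when it reached the stop, and afterwards the pointer lined up with the longest tick.
- **Dish:** It is held level (under 0.1° of tool tilt), about 60 mm above the pan, with the arm still. The lip heads about −101.5°, and the ramekin lies about −101.8° from the dish centre. I turned it 88.7° rather than exactly 90°, because the dish started slightly off the scale's axis.
- **Truffle and surroundings:** The last pictures show the truffle still in the middle of the bowl and nothing else moved.

**Measurements that disagreed:**
- I moved the dish about 4.5 mm to centre it over the pan. I can't place the pan's centre better than a few millimetres, because the side camera put it several millimetres further to one side than the wrist camera did.
- The ramekin's position differed by up to about 1 cm between cameras, which puts the lip direction within about 1–2°.
- The detection network found none of its dish points in the top view after the lift, because the arm hid the dish. I checked those by eye and by calibration in the side and wrist views.

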